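# Gauge the first shaft key and post the batch into the drop box

## Robot

A 6-joint arm with a two-finger parallel gripper is mounted at the origin on the work surface. World frame = base frame: x ahead of the robot, y to its left, z up, the work surface at z = 0. Lengths are in m, angles in degrees, forces in N, time in s.
With the tool pointing down it reaches from about 0.25 to 0.725 m from the base axis. Payload 9.7 kg.
Tool frame: the origin (TCP) lies midway between the tips of the shut fingers; the grasp point (between the pads) lies 19 mm behind it (grip_point_offset is the distance from the TCP to the grasp point, in m); y points along the fingers, z is the direction in which the jaws open and shut, and the axes are right-handed (so a half turn about y gives the same grasp; the last joint's range is limited). The gripper opens to 85 mm and grips with 20 to 120 N. Pads are 22 mm wide; open, the fingers measure 114 mm over their backs; the gripper's body (76 mm by 85 mm) begins 54 mm behind the grasp point. The pads swing forward as they close: fully open they stand 13 mm farther back than shut.
Start: joints at [63.312, 4.979, 10.078, 95.1, 0, 90], TCP at [0.247, 0.491, 0.231] pointing down, gripper open.
Joint ranges: [-179.16, 179.16], [-48.56, 103.87], [-65.8, 70.77], [-126.05, 130.52], [-82.76, 87.17], [-180, 180]. Speed limits (degrees/s): [127.2, 127.2, 147.25, 180, 180, 180].

## Interface

Orientations are given as [roll, pitch, yaw] about the fixed x, y, z axes, in that order (R = Rz(yaw) Ry(pitch) Rx(roll)).
In Python, from workcell import get_obs, camera, job_done, grip_point_offset gives the robot as it stands.
- The arm moves only by the tool move_arm, never from a script. Its argument "deltas" is a list that holds one entry, the list of rows, each a list of 4 numbers: the shift along the tool's x, y, z in m, then the turn about the tool's y in degrees. A call has 1 to 5 rows; each row is the pose to reach, as a shift and turn from the pose commanded when the call began, along the tool's axes at that moment; what a row does not reach only later rows make up. A row lasts 1/10 s, in which the tool goes at most 50 mm and 8.59 degrees, less where a joint would pass 70% of its speed; a pose out of reach is approached as far as the arm can. A call with a gripper value outside its range is refused whole. "claw" is the finger opening in m, from 0 to 0.0854, set as the call begins (left out, the last holds). The fingers move at their own pace and stop on an object; "newtons" is the grip in N (left out, the last holds). Time passes only in rows, so rows that repeat a pose let the fingers close. It gives the time, the measured TCP pose, the force and the opening at its end, in the units of the state.
- get_obs(): the state, without advancing time (a new reading comes with each control period).
- camera(name): name is "scene" or "top" or "wrist"; returns a dict with "color" (480x640x3 uint8, blue, green, red), "range_z" (480x640 float32, m along the optical axis (not along the pixel's ray), 0 where there is no reading), "fx", "fy", "cx", "cy" (pixels), "T" (4x4, takes a point from camera to world coordinates). Camera axes: x right, y down, z forward; pixel columns grow to the right and rows downward; lengths in m; the calibration is good to about 2 mm. A picture is of the moment at which its call begins.
- job_done(): hands the job in, once; it reports no verdict.
The state is a dict: "time": time; "q": joint angles; "qd": joint speeds; "joint_efforts": joint torques, N m; "ee_pos": TCP position; "tcp_rot": TCP orientation; "wrist_force": force on the tool from outside, world axes, zero at the start; "torque": the same for the moment, N m; "opening": finger opening in m.
Only numpy, scipy, OpenCV 4.12 (cv2) and the standard library are available. Lean on these libraries where they do the work, as an engineer would, in place of code of your own. Each camera call takes 0.05 s, during which the arm holds its last target. There are 200 camera calls.

## Task

Pull the shaft keys up out of the rack. Before any goes into the drop box, prove one of them in the gap gauge by its 25 mm width: slide it in through the wide go gap until the narrow no-go gap stops it, and press it there lightly for a moment. Then push every key down through the sprung flap of the drop box so that the flap swings shut behind it, and leave the other things on the bench alone and the gauge standing on its base.

Things in the scene. Friction and masses are not known exactly. Their poses are not given: they have to be found in the camera images.
- key1_mid (a point): sawn steel shaft key, a plain bar 14 x 25 x 125 mm, about 0.34 kg; the point is its centre. Own axes: x across the 14 mm thickness, y across the 25 mm width, z along the 125 mm length (up while it stands in the rack). May be absent at a start.
- key2_mid (a point): sawn steel shaft key, a plain bar 14 x 25 x 125 mm, about 0.34 kg; the point is its centre. Own axes: x across the 14 mm thickness, y across the 25 mm width, z along the 125 mm length (up while it stands in the rack). May be absent at a start.
- key3_mid (a point): sawn steel shaft key, a plain bar 14 x 25 x 125 mm, about 0.34 kg; the point is its centre. Own axes: x across the 14 mm thickness, y across the 25 mm width, z along the 125 mm length (up while it stands in the rack). May be absent at a start.
- key4_mid (a point): sawn steel shaft key, a plain bar 14 x 25 x 125 mm, about 0.34 kg; the point is its centre. Own axes: x across the 14 mm thickness, y across the 25 mm width, z along the 125 mm length (up while it stands in the rack). May be absent at a start.
- key5_mid (a point): sawn steel shaft key, a plain bar 14 x 25 x 125 mm, about 0.34 kg; the point is its centre. Own axes: x across the 14 mm thickness, y across the 25 mm width, z along the 125 mm length (up while it stands in the rack). May be absent at a start.
- key6_mid (a point): sawn steel shaft key, a plain bar 14 x 25 x 125 mm, about 0.34 kg; the point is its centre. Own axes: x across the 14 mm thickness, y across the 25 mm width, z along the 125 mm length (up while it stands in the rack). May be absent at a start.
- rack_middle (a point): fixed grey upright rack: six open-topped pockets in a row along its y axis, 46 mm apart (centres at y = -115 to 115 mm), each 18 mm (x) by 29 mm (y) inside and 60 mm deep; a key stands in it with 65 mm showing. The point: middle of the row at rim height, 66 mm above the bench. Row 24 mm thick over its walls; foot plate 90 x 296 x 6 mm; z up.
- gauge_step (a point): dark steel progressive gap gauge, loose, 2.3 kg; two jaws, tops 46 mm above the bench, on a base plate 110 (x) x 100 (y) x 8 mm. A straight slot between the jaws runs along x, open above and at both ends: go gap 28 mm wide from x = -40 to 0 mm, no-go gap 22 mm wide from 0 to 55 mm. The point: on the slot's centre line at the step from go to no-go, 30 mm above the bench.
- gauge_mouth (a point): centre of the gauge's flared mouth, 55 mm before the step, where a key enters in the +x direction; 45 degree lead-in from 58 mm wide. A key may go in standing upright (lower end dipped between the jaws, 14 mm thickness along x: its centre stops 7 mm before the step) or lying flat, end first (centre stops 62 mm before it). Pushed with over about 13 N the gauge slides on the bench.
- opening (a point): fixed green sheet-steel drop box, 200 mm high; the only way in is an opening in its lid, 70 mm (x) by 140 mm (y), filled by the flap. The point: centre of the opening on the lid's top face, 200 mm above the bench. The box spans x = -50 to 200, y = -95 to 95 mm about it (carrying loops on the y sides stand out 20 mm). Inside, a slippery chute plate under the opening (64 mm high at the -x wall) slopes to the floor on the +x side; z up.
- flap (a joint): steel flap in the lid, angle in rad: 0 shut (level), grows as it is pushed down into the box, to 1.45. Hinged along the opening's -x long edge, free edge 32 mm on the +x side of the opening's centre. A spring shuts it: 2 N at the free edge starts it, 3 N holds it open. It can pinch a half-way key against the far rim: push the key on until its upper end is well below the flap's edge.
- stator: bystander: finned motor stator lying flat, ring 154 mm across, 70 mm high, origin at the centre of its underside
- spanner: bystander: steel open-ended spanner 180 mm long lying on the bench
- tester: bystander: black test-meter case 60 x 120 x 30 mm, origin at the centre of its underside
Things that resemble listed ones, but are neither listed nor needed, are in the scene too. Leave any pink or purple look-alike of the part that bears gauge_step alone.

How it is judged (in metres and radians):
On the way, in this order (a step that is already met when the one before it is completed fails the run):
1. a key is slid into the go gap of the gauge, its 25 mm width across the gap (((angle between the y axis of key1_mid and the y axis of gauge_step, either way round below 0.2 rad and y of key1_mid in the frame of gauge_step between -0.006 and 0.006 m and ((angle between key1_mid's own z axis and vertical below 0.25 rad and z of key1_mid in the frame of gauge_step below 0.072 m and x of key1_mid in the frame of gauge_step between -0.036 and 0.003 m) or (angle between the z axis of key1_mid and the x axis of gauge_step, either way round below 0.2 rad and z of key1_mid in the frame of gauge_step below 0.016 m and x of key1_mid in the frame of gauge_step between -0.092 and -0.052 m))) or (angle between the y axis of key2_mid and the y axis of gauge_step, either way round below 0.2 rad and y of key2_mid in the frame of gauge_step between -0.006 and 0.006 m and ((angle between key2_mid's own z axis and vertical below 0.25 rad and z of key2_mid in the frame of gauge_step below 0.072 m and x of key2_mid in the frame of gauge_step between -0.036 and 0.003 m) or (angle between the z axis of key2_mid and the x axis of gauge_step, either way round below 0.2 rad and z of key2_mid in the frame of gauge_step below 0.016 m and x of key2_mid in the frame of gauge_step between -0.092 and -0.052 m))) or (angle between the y axis of key3_mid and the y axis of gauge_step, either way round below 0.2 rad and y of key3_mid in the frame of gauge_step between -0.006 and 0.006 m and ((angle between key3_mid's own z axis and vertical below 0.25 rad and z of key3_mid in the frame of gauge_step below 0.072 m and x of key3_mid in the frame of gauge_step between -0.036 and 0.003 m) or (angle between the z axis of key3_mid and the x axis of gauge_step, either way round below 0.2 rad and z of key3_mid in the frame of gauge_step below 0.016 m and x of key3_mid in the frame of gauge_step between -0.092 and -0.052 m))) or (angle between the y axis of key4_mid and the y axis of gauge_step, either way round below 0.2 rad and y of key4_mid in the frame of gauge_step between -0.006 and 0.006 m and ((angle between key4_mid's own z axis and vertical below 0.25 rad and z of key4_mid in the frame of gauge_step below 0.072 m and x of key4_mid in the frame of gauge_step between -0.036 and 0.003 m) or (angle between the z axis of key4_mid and the x axis of gauge_step, either way round below 0.2 rad and z of key4_mid in the frame of gauge_step below 0.016 m and x of key4_mid in the frame of gauge_step between -0.092 and -0.052 m))) or (angle between the y axis of key5_mid and the y axis of gauge_step, either way round below 0.2 rad and y of key5_mid in the frame of gauge_step between -0.006 and 0.006 m and ((angle between key5_mid's own z axis and vertical below 0.25 rad and z of key5_mid in the frame of gauge_step below 0.072 m and x of key5_mid in the frame of gauge_step between -0.036 and 0.003 m) or (angle between the z axis of key5_mid and the x axis of gauge_step, either way round below 0.2 rad and z of key5_mid in the frame of gauge_step below 0.016 m and x of key5_mid in the frame of gauge_step between -0.092 and -0.052 m))) or (angle between the y axis of key6_mid and the y axis of gauge_step, either way round below 0.2 rad and y of key6_mid in the frame of gauge_step between -0.006 and 0.006 m and ((angle between key6_mid's own z axis and vertical below 0.25 rad and z of key6_mid in the frame of gauge_step below 0.072 m and x of key6_mid in the frame of gauge_step between -0.036 and 0.003 m) or (angle between the z axis of key6_mid and the x axis of gauge_step, either way round below 0.2 rad and z of key6_mid in the frame of gauge_step below 0.016 m and x of key6_mid in the frame of gauge_step between -0.092 and -0.052 m))))).
2. that key is pressed against the step of the no-go gap, which stops it ((((angle between the y axis of key1_mid and the y axis of gauge_step, either way round below 0.2 rad and y of key1_mid in the frame of gauge_step between -0.006 and 0.006 m and ((angle between key1_mid's own z axis and vertical below 0.25 rad and z of key1_mid in the frame of gauge_step below 0.072 m and x of key1_mid in the frame of gauge_step between -0.012 and 0.003 m) or (angle between the z axis of key1_mid and the x axis of gauge_step, either way round below 0.2 rad and z of key1_mid in the frame of gauge_step below 0.016 m and x of key1_mid in the frame of gauge_step between -0.068 and -0.052 m))) and contact force between key1 and gauge above 0.5 N) or ((angle between the y axis of key2_mid and the y axis of gauge_step, either way round below 0.2 rad and y of key2_mid in the frame of gauge_step between -0.006 and 0.006 m and ((angle between key2_mid's own z axis and vertical below 0.25 rad and z of key2_mid in the frame of gauge_step below 0.072 m and x of key2_mid in the frame of gauge_step between -0.012 and 0.003 m) or (angle between the z axis of key2_mid and the x axis of gauge_step, either way round below 0.2 rad and z of key2_mid in the frame of gauge_step below 0.016 m and x of key2_mid in the frame of gauge_step between -0.068 and -0.052 m))) and contact force between key2 and gauge above 0.5 N) or ((angle between the y axis of key3_mid and the y axis of gauge_step, either way round below 0.2 rad and y of key3_mid in the frame of gauge_step between -0.006 and 0.006 m and ((angle between key3_mid's own z axis and vertical below 0.25 rad and z of key3_mid in the frame of gauge_step below 0.072 m and x of key3_mid in the frame of gauge_step between -0.012 and 0.003 m) or (angle between the z axis of key3_mid and the x axis of gauge_step, either way round below 0.2 rad and z of key3_mid in the frame of gauge_step below 0.016 m and x of key3_mid in the frame of gauge_step between -0.068 and -0.052 m))) and contact force between key3 and gauge above 0.5 N) or ((angle between the y axis of key4_mid and the y axis of gauge_step, either way round below 0.2 rad and y of key4_mid in the frame of gauge_step between -0.006 and 0.006 m and ((angle between key4_mid's own z axis and vertical below 0.25 rad and z of key4_mid in the frame of gauge_step below 0.072 m and x of key4_mid in the frame of gauge_step between -0.012 and 0.003 m) or (angle between the z axis of key4_mid and the x axis of gauge_step, either way round below 0.2 rad and z of key4_mid in the frame of gauge_step below 0.016 m and x of key4_mid in the frame of gauge_step between -0.068 and -0.052 m))) and contact force between key4 and gauge above 0.5 N) or ((angle between the y axis of key5_mid and the y axis of gauge_step, either way round below 0.2 rad and y of key5_mid in the frame of gauge_step between -0.006 and 0.006 m and ((angle between key5_mid's own z axis and vertical below 0.25 rad and z of key5_mid in the frame of gauge_step below 0.072 m and x of key5_mid in the frame of gauge_step between -0.012 and 0.003 m) or (angle between the z axis of key5_mid and the x axis of gauge_step, either way round below 0.2 rad and z of key5_mid in the frame of gauge_step below 0.016 m and x of key5_mid in the frame of gauge_step between -0.068 and -0.052 m))) and contact force between key5 and gauge above 0.5 N) or ((angle between the y axis of key6_mid and the y axis of gauge_step, either way round below 0.2 rad and y of key6_mid in the frame of gauge_step between -0.006 and 0.006 m and ((angle between key6_mid's own z axis and vertical below 0.25 rad and z of key6_mid in the frame of gauge_step below 0.072 m and x of key6_mid in the frame of gauge_step between -0.012 and 0.003 m) or (angle between the z axis of key6_mid and the x axis of gauge_step, either way round below 0.2 rad and z of key6_mid in the frame of gauge_step below 0.016 m and x of key6_mid in the frame of gauge_step between -0.068 and -0.052 m))) and contact force between key6 and gauge above 0.5 N))), for 0.1 s.
3. the first key is in the drop box and the flap has swung shut behind it (((x of key1_mid in the frame of opening between -0.05 and 0.2 m and y of key1_mid in the frame of opening between -0.095 and 0.095 m and z of key1_mid in the frame of opening below -0.06 m) or (x of key2_mid in the frame of opening between -0.05 and 0.2 m and y of key2_mid in the frame of opening between -0.095 and 0.095 m and z of key2_mid in the frame of opening below -0.06 m) or (x of key3_mid in the frame of opening between -0.05 and 0.2 m and y of key3_mid in the frame of opening between -0.095 and 0.095 m and z of key3_mid in the frame of opening below -0.06 m) or (x of key4_mid in the frame of opening between -0.05 and 0.2 m and y of key4_mid in the frame of opening between -0.095 and 0.095 m and z of key4_mid in the frame of opening below -0.06 m) or (x of key5_mid in the frame of opening between -0.05 and 0.2 m and y of key5_mid in the frame of opening between -0.095 and 0.095 m and z of key5_mid in the frame of opening below -0.06 m) or (x of key6_mid in the frame of opening between -0.05 and 0.2 m and y of key6_mid in the frame of opening between -0.095 and 0.095 m and z of key6_mid in the frame of opening below -0.06 m)) and value of joint flap below 0.06 rad), for 0.2 s.
At the end, for the whole second after the job is handed in: every key that was in the rack lies at rest inside the drop box, its centre at least 60 mm below the lid's top; the flap is shut (under 0.06 rad); the gauge stands level on its base (within 0.1 rad) (x of key1_mid in the frame of opening between -0.05 and 0.2 m and y of key1_mid in the frame of opening between -0.095 and 0.095 m and z of each of key1_mid, key2_mid, key3_mid, key4_mid, key5_mid, key6_mid in the frame of opening below -0.06 m and x of key2_mid in the frame of opening between -0.05 and 0.2 m and y of key2_mid in the frame of opening between -0.095 and 0.095 m and x of key3_mid in the frame of opening between -0.05 and 0.2 m and y of key3_mid in the frame of opening between -0.095 and 0.095 m and x of key4_mid in the frame of opening between -0.05 and 0.2 m and y of key4_mid in the frame of opening between -0.095 and 0.095 m and x of key5_mid in the frame of opening between -0.05 and 0.2 m and y of key5_mid in the frame of opening between -0.095 and 0.095 m and x of key6_mid in the frame of opening between -0.05 and 0.2 m and y of key6_mid in the frame of opening between -0.095 and 0.095 m and value of joint flap below 0.06 rad and linear speed of each of key1, key2, key3, key4, key5, key6 below 0.03 m/s and angle between gauge_step's own z axis and vertical below 0.1 rad); the robot touches nothing.
It fails at once if the stator is shoved more than 40 mm (distance of stator from where it was at the start of the episode above 0.04 m).
It fails at once if the spanner is shoved more than 40 mm (distance of spanner from where it was at the start of the episode above 0.04 m).
It fails at once if the tester is shoved more than 40 mm (distance of tester from where it was at the start of the episode above 0.04 m).
Of key1, key2, key3, key4, key5, key6 only 4 to 5 are there at a start; the rules pass over those that are not, and their reading is None.
At some moment in a run one of gauge may be knocked a few centimetres aside while the robot is not near it.
Once in a run the grip may slacken for a moment while it holds something.
It also fails if it takes over 210 s, if anything falls off the work surface, if the arm or the gripper's body presses on something with over 40 N, if the wrist force passes 120 N, or if a joint passes its speed limit or range.

## Working session

There is one attempt and no reset: what is moved stays moved. The work goes in short steps, Python scripts to look and compute and a tool call to move; the robot and the scene stay as the last step left them, time stands still between calls to the robot, and variables do not carry over. Pictures are saved under pics/ and viewed, about 12 in all and at most 16, crops included, and the job is handed in when it is done.

Besides the shell and the picture viewer there is one more tool, called as name([rows], argument=value, ...), one row to a line, values as JSON. move_arm: Moves the arm, as the interface text tells. Its arguments: {"type":"object","properties":{"deltas":{"type":"array"},"claw":{"type":"number"},"newtons":{"type":"number"}},"required":["deltas"]}

```bash
ls; mkdir -p pics; python3 - <<'E'
from workcell import get_obs, camera, grip_point_offset
import cv2,numpy as np
print(get_obs(), grip_point_offset)
for n in ("top","scene"):
    c=camera(n); cv2.imwrite(f"pics/{n}0.png",c["color"]); np.savez(f"pics/{n}0.npz",**c)
    print(n,c["fx"],c["fy"],c["cx"],c["cy"],c["T"].round(4).tolist())
E
```

```text
pics
{'time': 0.0, 'q': array([6.33103222e+01, 5.01018843e+00, 1.00344627e+01, 9.50994322e+01,
       2.25222501e-03, 9.00002878e+01]), 'qd': array([-0.03590622,  0.03350244, -0.04343228,  0.04149172,  0.10310638,
       -0.04294635]), 'joint_efforts': array([-3.73099247e-04, -5.20387316e+01,  4.64804649e+01,  1.61461055e-02,
       -1.18461588e-05, -8.06910293e-06]), 'ee_pos': array([0.24692381, 0.49119872, 0.23059189]), 'tcp_rot': array([-9.00751579e+01,  2.25184560e-03, -2.66899685e+01]), 'wrist_force': array([ 0.38762805, -0.32699835, -0.22545069]), 'torque': array([ 0.00837234, -0.0285532 ,  0.01502594]), 'opening': 0.0854060424518897} 0.0187
top 468.21955953162586 468.21955953162586 329.2940172357846 232.4900679241853 [[-0.0175, -0.9858, 0.1667, 0.2662], [-0.9998, 0.0162, -0.0093, 0.0044], [0.0064, -0.1669, -0.986, 1.4617], [0.0, 0.0, 0.0, 1.0]]
scene 450.79521800516505 450.79521800516505 325.12943921666596 244.275399444361 [[-0.8397, 0.3538, -0.412, 0.9804], [0.543, 0.5502, -0.6343, 0.7133], [0.0022, -0.7563, -0.6542, 0.8977], [0.0, 0.0, 0.0, 1.0]]
```

View pics/top0.png

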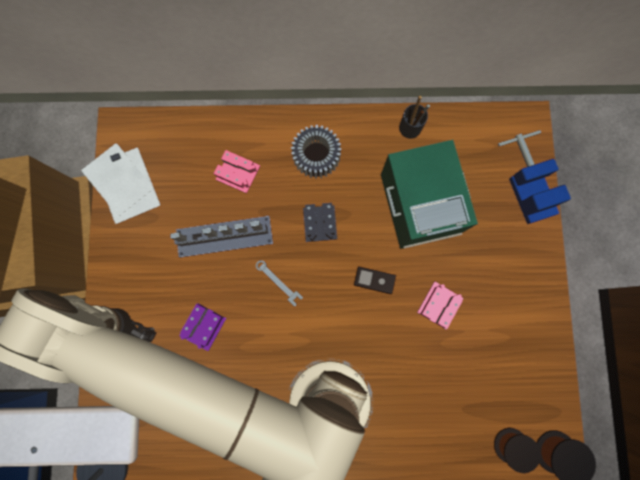

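View pics/scene0.png

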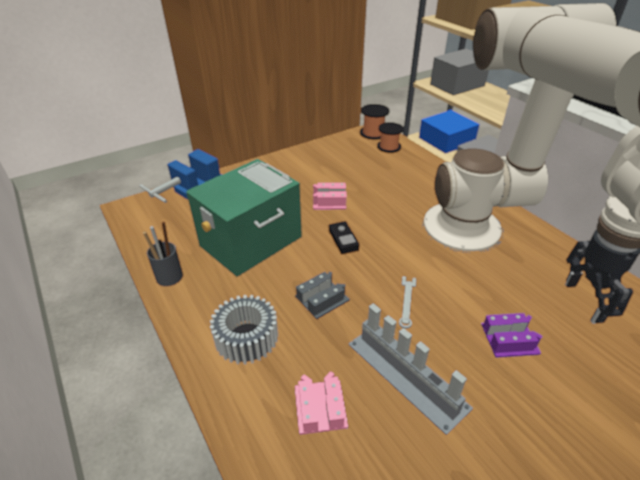

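Top view: rack at about (222,236), the dark gauge at (320,222), green box at (430,195) with its flap at (440,215). The scene view shows 5 keys, with the empty pocket between (421,357) and (457,388).

```bash
cat > h.py <<'E'
import numpy as np, cv2
def cloud(c):
    v,u=np.mgrid[0:480,0:640]; z=c["range_z"]
    P=np.stack([(u-c["cx"])/c["fx"]*z,(v-c["cy"])/c["fy"]*z,z],-1)
    W=P@c["T"][:3,:3].T+c["T"][:3,3]; W[z<=0]=np.nan
    return W
def ray(c,u,v,h):
    d=c["T"][:3,:3]@np.array([(u-c["cx"])/c["fx"],(v-c["cy"])/c["fy"],1]); o=c["T"][:3,3]
    return o+d*(h-o[2])/d[2]
def rect(W,m):
    P=W[m][:,:2].astype(np.float32); (c,s,a)=cv2.minAreaRect(P*1000)
    return np.round(c,1),np.round(s,1),round(a,1),len(P),np.round(np.median(W[m][:,2])*1000,1)
E
python3 - <<'E'
from h import *
for n in ("top","scene"):
    c=dict(np.load(f"pics/{n}0.npz")); W=cloud(c); X,Y,Z=np.moveaxis(W,-1,0)
    print(n)
    hsv=cv2.cvtColor(c["color"],cv2.COLOR_BGR2HSV)
    def comps(m,mn):
        m=np.nan_to_num(m).astype(np.uint8); k,l,s,ce=cv2.connectedComponentsWithStats(m)
        for i in range(1,k):
            if s[i,4]>=mn: print("  ",ce[i].round(0),rect(W,l==i))
    a=(X>0.35)&(X<0.95)
    print("tops>110 <150"); comps(a&(Z>.11)&(Z<.15)&(Y>0.05),4)
    print("38-75 band"); comps(a&(Z>.036)&(Z<.056)&(Y<.2)&(Y>-.1),20)
    print("gauge base"); comps(a&(Z>.004)&(Z<.056)&(Y<.1)&(Y>-.1)&(hsv[...,1]<90),60)
    print("rack foot"); comps(a&(Z>.003)&(Z<.012)&(Y>.05)&(hsv[...,1]<90),60)
    print("rim"); comps(a&(Z>.058)&(Z<.075)&(Y>.05)&(hsv[...,1]<90),20)
    print("lid"); comps((X>.3)&(Z>.19)&(Z<.215)&(Y<0)&(Y>-.5)&(hsv[...,1]>60),60)
    print("flap"); comps((X>.3)&(Z>.17)&(Z<.215)&(Y<0)&(Y>-.5)&(hsv[...,1]<60),30)
    if n=="top": out=cv2.resize(c["color"][180:270,160:345],None,fx=4.2,fy=4.2,interpolation=2)
    else: out=cv2.resize(c["color"][265:435,290:480],None,fx=3.5,fy=3.5,interpolation=2)
    cv2.imwrite(f"pics/{n}_crop.png",out)
E
```

```text
top
tops>110 <150
   [255. 224.] (array([522.1, 207.7]), array([13.9, 24.3]), 9.6, 55, np.float64(130.6))
   [239. 226.] (array([514.9, 252.8]), array([15.1, 25. ]), 8.3, 57, np.float64(131.1))
   [223. 228.] (array([510.6, 298.8]), array([15.6, 24.4]), 5.9, 59, np.float64(129.8))
   [207. 231.] (array([503.2, 345.1]), array([14.4, 25.6]), 6.9, 59, np.float64(130.9))
   [176. 236.] (array([491. , 436.1]), array([14.5, 26.6]), 2.5, 61, np.float64(130.2))
38-75 band
   [306. 142.] (array([796.7,  59.3]), array([ 6.9, 37.5]), 46.6, 23, np.float64(44.9))
   [328. 219.] (array([545.5,  -6.2]), array([108.1,  31. ]), 4.1, 314, np.float64(46.6))
   [311. 220.] (array([542. ,  46.6]), array([110.,  31.]), 4.0, 314, np.float64(46.7))
gauge base
   [317. 143.] (array([797.7,  28.6]), array([83.9, 53.4]), 88.8, 184, np.float64(28.3))
   [316. 170.] (array([712.5,  29.5]), array([138.2,  46. ]), 88.2, 165, np.float64(35.7))
   [320. 222.] (array([543.7,  20.6]), array([111.9,  98.3]), 4.0, 1066, np.float64(43.4))
rack foot
   [119. 181.] (array([689.9, 646.6]), array([250.4, 183.8]), 33.7, 1636,
[... 2374 characters left out ...]
y([114.2,   7.7]), 62.0, 86, np.float64(7.4))
   [321. 405.] (array([714.3, 286.5]), array([110.8,  26. ]), 62.5, 487, np.float64(7.5))
   [299. 410.] (array([756.1, 268.1]), array([109.2,   8. ]), 64.8, 183, np.float64(7.7))
rim
   [251. 334.] (array([766.7,  80.5]), array([ 60.5, 144.6]), 89.9, 846, np.float64(68.5))
   [415. 365.] (array([506.9, 325.6]), array([ 28.3, 276.9]), 7.4, 1047, np.float64(65.1))
lid
   [235. 195.] (array([ 598.2, -291.6]), array([254.2, 196.1]), 12.4, 2795, np.float64(198.8))
flap
   [265. 176.] (array([ 522.4, -314.6]), array([ 93.9, 169.1]), 12.4, 926, np.float64(198.7))
   [206. 212.] (array([ 723.3, -271.1]), array([ 7.2, 68.6]), 10.3, 78, np.float64(179.9))
```

View pics/top_crop.png

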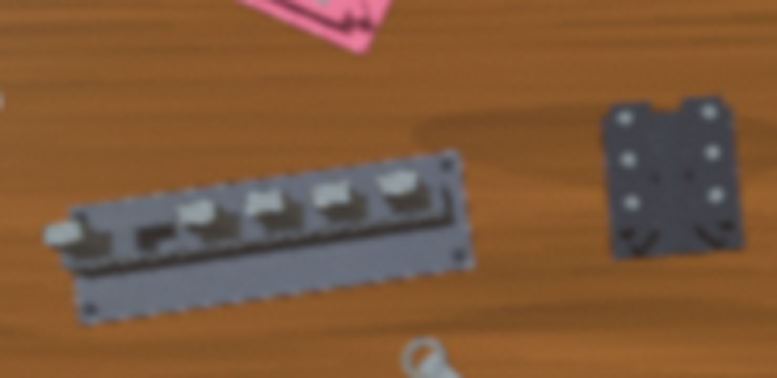

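View pics/scene_crop.png

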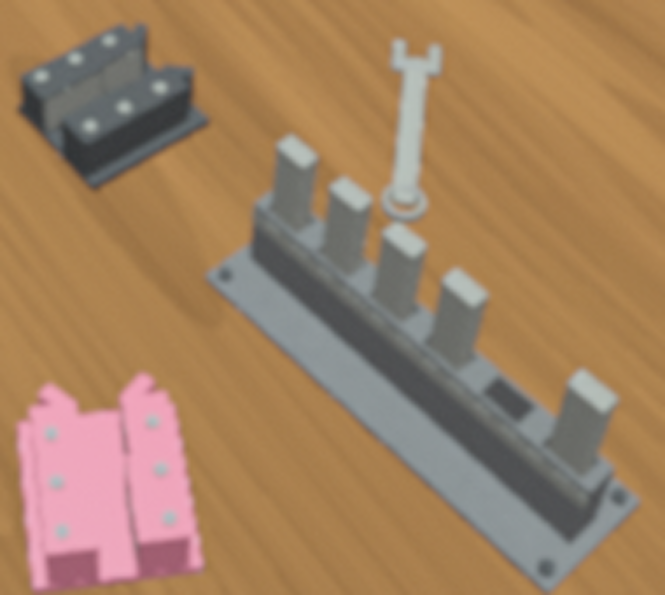

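Both crops show the gauge's flared mouth on its robot-facing (-x) end (top crop ~(675,240)). There are five keys, and the pocket at rack y=+69 is empty. Next I'll write a planner that prints the tool-axis deltas.

```bash
cat >> h.py <<'E'
def plan(*targets, start=None):
    """print move_arm rows for successive world targets (x,y,z,yaw deg), metres"""
    from workcell import get_obs
    o=get_obs(); p=np.array(o["ee_pos"]); w=o["tcp_rot"][2]
    if start is not None: p=np.array(start[:3]); w=start[3]
    for t in targets:
        t=np.array(t,float)
        while True:
            d=t[:3]-p; L=np.linalg.norm(d); dw=t[3]-w
            n=max(int(np.ceil(max(L/.0499,abs(dw)/8.55)-1e-6)),1); k=min(n,5)
            a=np.radians(w); rows=[]
            for i in range(1,k+1):
                e=d*i/n
                rows.append([round(e[0]*np.cos(a)+e[1]*np.sin(a),3),round(-e[2],3),round(-e[0]*np.sin(a)+e[1]*np.cos(a),3),round(-dw*i/n,1)])
            print(rows)
            p=p+d*k/n; w=w+dw*k/n
            if n<=5: break
        print("-> at",p.round(4),round(w,1))
E
python3 - <<'E'
from h import *
from workcell import camera
c=camera("wrist"); print(c["T"].round(3).tolist(),c["fx"])
plan((0.47,0.20,0.34,-84.0))
E
```

```text
[[0.449, 0.859, 0.245, 0.184], [0.894, -0.431, -0.124, 0.523], [-0.001, 0.275, -0.962, 0.372], [0.0, 0.0, 0.0, 1.0]] 403.79779064420626
[[np.float64(0.041), np.float64(-0.014), np.float64(-0.02), np.float64(7.2)], [np.float64(0.083), np.float64(-0.027), np.float64(-0.04), np.float64(14.3)], [np.float64(0.124), np.float64(-0.041), np.float64(-0.06), np.float64(21.5)], [np.float64(0.165), np.float64(-0.055), np.float64(-0.08), np.float64(28.7)], [np.float64(0.206), np.float64(-0.068), np.float64(-0.1), np.float64(35.8)]]
[[np.float64(0.045), np.float64(-0.014), np.float64(0.008), np.float64(7.2)], [np.float64(0.09), np.float64(-0.027), np.float64(0.016), np.float64(14.3)], [np.float64(0.136), np.float64(-0.041), np.float64(0.024), np.float64(21.5)]]
-> at [0.47 0.2  0.34] -84.0
```

move_arm([
  [[0.041,-0.014,-0.02,7.2],[0.083,-0.027,-0.04,14.3],[0.124,-0.041,-0.06,21.5],[0.165,-0.055,-0.08,28.7],[0.206,-0.068,-0.1,35.8]],
])

```text
time: 0.65
ee_pos: [0.3868, 0.3079, 0.2998]
tcp_rot: [-90.0, 0.0, -62.8]
wrist_force: [1.6, 0.9, -0.6]
opening: 0.0853
```

move_arm([
  [[0.045,-0.014,0.008,7.2],[0.09,-0.027,0.016,14.3],[0.136,-0.041,0.024,21.5],[0.136,-0.041,0.024,21.5],[0.136,-0.041,0.024,21.5]],
])

```text
time: 1.15
ee_pos: [0.4708, 0.1992, 0.34]
tcp_rot: [-90.0, 0.0, -84.1]
wrist_force: [0.6, 0.2, 0.2]
opening: 0.0856
```

```bash
sed -i 's/rows.append(\[\(.*\)\])$/rows.append([float(v) for v in (\1)])/' h.py; cat >> h.py <<'E'
def comps(W,m,mn):
    m=np.nan_to_num(m).astype(np.uint8); k,l,s,ce=cv2.connectedComponentsWithStats(m)
    for i in range(1,k):
        if s[i,4]>=mn: print("  ",ce[i].round(0),rect(W,l==i))
E
python3 - <<'E'
from h import *
from workcell import camera,get_obs
o=get_obs(); print(o["time"],o["ee_pos"],o["tcp_rot"],o["wrist_force"])
c=camera("wrist"); np.savez("pics/w1.npz",**c); cv2.imwrite("pics/w1.png",c["color"])
W=cloud(c); X,Y,Z=np.moveaxis(W,-1,0); hsv=cv2.cvtColor(c["color"],cv2.COLOR_BGR2HSV)
a=(X>.42)&(X<.63)&(Y>-.1)&(hsv[...,1]<90)
print("keys");comps(W,a&(Z>.118)&(Z<.145)&(Y>.1),30)
print("jaws");comps(W,a&(Z>.04)&(Z<.055)&(Y<.12),100)
print("gauge");comps(W,a&(Z>.004)&(Z<.055)&(Y<.12),300)
print("rim");comps(W,a&(Z>.06)&(Z<.073)&(Y>.12),100)
E
```

```text
1.15 [0.47082533 0.19923719 0.34001562] [-9.00265957e+01  7.01599450e-03 -8.40850125e+01] [0.58096629 0.17424071 0.19892812]
keys
   [381.  32.] (array([504.1, 347.1]), array([14.3, 25.1]), 6.8, 703, np.float64(129.4))
   [382.  94.] (array([510.6, 301. ]), array([13.6, 25. ]), 7.9, 587, np.float64(129.5))
   [379. 151.] (array([515.5, 255.6]), array([14. , 24.9]), 8.2, 536, np.float64(129.5))
   [380. 203.] (array([522.6, 210.1]), array([14.2, 25.1]), 7.1, 503, np.float64(129.3))
jaws
   [371. 325.] (array([541.6,  48.4]), array([109.5,  32.2]), 3.6, 2033, np.float64(44.5))
   [368. 364.] (array([545.7,  -4.6]), array([108.8,  32.5]), 4.2, 1865, np.float64(44.5))
gauge
   [365. 335.] (array([543.2,  25.8]), array([109.6,  93.5]), 4.1, 7070, np.float64(43.1))
rim
   [368. 105.] (array([511.2, 286.8]), array([ 24.7, 201.8]), 7.4, 2231, np.float64(64.5))
```

View pics/w1.png

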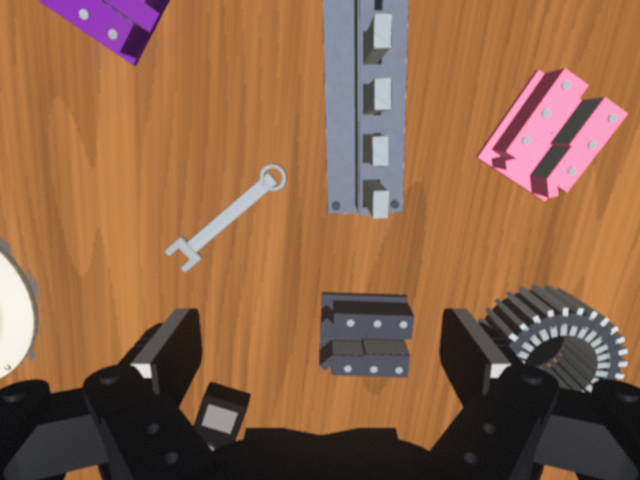

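The wrist view shows keys at columns ~380, rows 32–203, and the gauge jaws at (370,325)/(368,364). Its measurements agree with the other cameras: key1 at (522.6,210.1) mm, gauge step near (543.6,22) mm, yaw 3.9°.

```bash
python3 -c "
from h import *
plan((.5225,.2105,.20,-82.4),(.5225,.2105,.09,-82.4))"
```

```text
[[-0.002, 0.047, 0.018, -0.5], [-0.003, 0.093, 0.035, -1.0], [-0.005, 0.14, 0.053, -1.6]]
-> at [0.5225 0.2105 0.2   ] -82.4
[[0.0, 0.037, 0.0, -0.0], [0.0, 0.073, 0.0, -0.0], [0.0, 0.11, 0.0, -0.0]]
-> at [0.5225 0.2105 0.09  ] -82.4
```

move_arm([
  [[-0.002,0.047,0.018,-0.5],[-0.003,0.093,0.035,-1.0],[-0.005,0.14,0.053,-1.6],[-0.005,0.14,0.053,-1.6]],
])

```text
time: 1.6
ee_pos: [0.5202, 0.2112, 0.1927]
tcp_rot: [-90.6, -0.1, -82.2]
wrist_force: [-0.8, 0.2, -0.5]
opening: 0.0855
```

move_arm([
  [[0,0.037,0,0],[0,0.073,0,0],[0,0.11,0,0],[0,0.11,0,0]],
])

```text
time: 2.0
ee_pos: [0.5194, 0.2107, 0.0871]
tcp_rot: [-90.4, -0.1, -82.3]
wrist_force: [-0.6, 0.3, -0.4]
opening: 0.0857
```

move_arm([
  [[0,0,0,0],[0,0,0,0],[0,0,0,0],[0,0,0,0],[0,0,0,0]],
], claw=0, newtons=60)

```text
time: 2.5
ee_pos: [0.5229, 0.2107, 0.0913]
tcp_rot: [-89.9, 0.0, -82.4]
wrist_force: [-1.8, -0.7, 12.3]
opening: 0.0136
```

```bash
python3 -c "
from h import *
plan((.5225,.2105,.22,-82.4),(.4538,.0159,.22,-86.1))"
```

```text
[[0.0, -0.043, -0.0, 0.0], [0.0, -0.086, -0.0, 0.0], [0.0, -0.129, -0.0, 0.0]]
-> at [0.5225 0.2105 0.22  ] -82.4
[[0.037, -0.0, -0.019, 0.7], [0.074, -0.0, -0.038, 1.5], [0.11, -0.0, -0.056, 2.2], [0.147, -0.0, -0.075, 3.0], [0.184, -0.0, -0.094, 3.7]]
-> at [0.4538 0.0159 0.22  ] -86.1
```

move_arm([
  [[0,-0.03,0,0],[0,-0.065,0,0],[0,-0.1,0,0],[0,-0.13,0,0],[0,-0.13,0,0]],
])

```text
time: 3.0
ee_pos: [0.5236, 0.2109, 0.2247]
tcp_rot: [-89.7, 0.1, -82.4]
wrist_force: [-0.3, -0.8, -3.2]
opening: 0.0134
```

move_arm([
  [[0.037,0,-0.019,0.7],[0.074,0,-0.038,1.5],[0.11,0,-0.056,2.2],[0.147,0,-0.075,3.0],[0.184,0,-0.094,3.7]],
])

```text
time: 3.5
ee_pos: [0.4525, 0.0144, 0.219]
tcp_rot: [-90.1, -0.0, -86.1]
wrist_force: [1.7, -1.4, -2.6]
opening: 0.0133
```

move_arm([
  [[0,0,0,0],[0,0,0,0]],
])

```text
time: 3.7
ee_pos: [0.4533, 0.015, 0.2196]
tcp_rot: [-90.0, 0.0, -86.2]
wrist_force: [-0.5, 1.0, -3.0]
opening: 0.0132
```

```bash
python3 - <<'E'
from h import *
from workcell import camera,get_obs
o=get_obs(); print(o["time"],o["ee_pos"],o["tcp_rot"],o["wrist_force"],o["opening"])
for n in ("wrist","top"):
    c=camera(n); W=cloud(c); X,Y,Z=np.moveaxis(W,-1,0); hsv=cv2.cvtColor(c["color"],cv2.COLOR_BGR2HSV)
    cv2.imwrite(f"pics/{n}2.png",c["color"])
    a=(X>.42)&(X<.65)&(Y>-.1)&(hsv[...,1]<90)
    print(n,"jaws");comps(W,a&(Z>.04)&(Z<.055)&(Y<.12),40)
    print("keyish");comps(W,(Z>.12)&(Z<.2)&(Y<.12)&(Y>-.05)&(X>.3)&(X<.6),40)
E
```

```text
3.7 [0.45332392 0.01500261 0.21961245] [-9.00307724e+01  1.64599562e-02 -8.62090069e+01] [-0.53173176  1.03256616 -3.0393711 ] 0.01316951429438904
wrist jaws
   [443. 184.] (array([541.7,  48.5]), array([110.2,  30.9]), 3.8, 4960, np.float64(44.6))
   [438. 249.] (array([545.4,  -4.2]), array([110.3,  31.1]), 3.9, 4422, np.float64(44.6))
keyish
   [320. 253.] (array([452.2,  26.3]), array([14. ,  2.2]), 4.6, 1104, np.float64(174.5))
top jaws
keyish
```

View pics/wrist2.png

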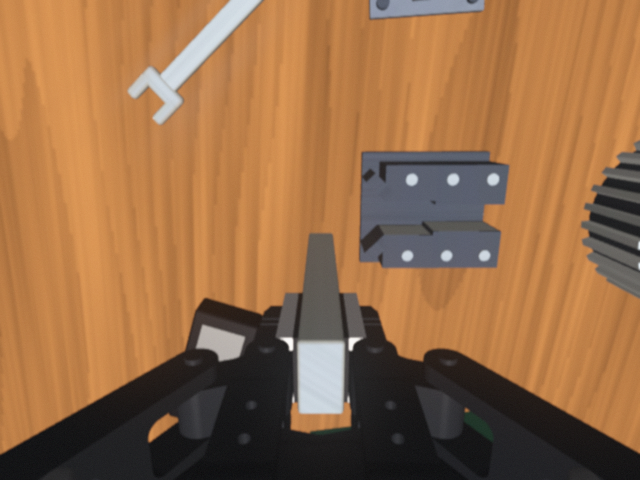

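The key hangs plumb at (322,320), and the gauge jaws are at (443,184)/(438,249), so the gauge hasn't moved. Shift about 2 mm in y, dip, then slide along tool +z.

move_arm([
  [[-0.002,0.04,0,0],[-0.002,0.08,0,0],[-0.002,0.117,0,0],[-0.002,0.117,0,0],[-0.002,0.117,0,0]],
])

```text
time: 4.3
ee_pos: [0.4535, 0.0185, 0.1037]
tcp_rot: [-90.1, 0.0, -86.0]
wrist_force: [-0.2, 0.4, -1.8]
opening: 0.0132
```

move_arm([
  [[0,0,0.012,0],[0,0,0.024,0],[0,0,0.036,0],[0,0,0.048,0],[0,0,0.058,0]],
])

```text
time: 4.8
ee_pos: [0.5128, 0.0217, 0.1034]
tcp_rot: [-90.0, 0.0, -86.1]
wrist_force: [-0.7, -0.4, -3.0]
opening: 0.0134
```

move_arm([
  [[0,0,0.005,0],[0,0,0.01,0],[0,0,0.015,0],[0,0,0.018,0],[0,0,0.018,0]],
])

```text
time: 5.3
ee_pos: [0.5295, 0.0229, 0.1033]
tcp_rot: [-90.0, 0.0, -86.1]
wrist_force: [-0.1, -0.3, -2.0]
opening: 0.0132
```

```bash
python3 - <<'E'
from h import *
from workcell import camera,get_obs
o=get_obs(); print(o["time"],o["ee_pos"],o["tcp_rot"],o["wrist_force"],o["opening"])
c=camera("wrist"); W=cloud(c); X,Y,Z=np.moveaxis(W,-1,0); hsv=cv2.cvtColor(c["color"],cv2.COLOR_BGR2HSV)
a=(X>.42)&(X<.65)&(Y>-.1)&(hsv[...,1]<90)
comps(W,a&(Z>.038)&(Z<.055)&(Y<.12),40)
cv2.imwrite("pics/w3.png",c["color"][100:400,160:560])
E
```

```text
5.3 [0.52954972 0.02287816 0.10328092] [-8.99970420e+01  8.32064492e-04 -8.60910659e+01] [-0.08657829 -0.29125698 -1.98367023] 0.013183194745910275
   [358. 220.] (array([541.8,  48.2]), array([109.7,  31.9]), 3.9, 11907, np.float64(44.6))
   [408. 311.] (array([570.9,  -2.5]), array([59.2, 32. ]), 4.1, 4290, np.float64(44.5))
   [266. 307.] (array([504.7,  -1.6]), array([33.5, 10.4]), 44.9, 575, np.float64(44.2))
```

View pics/w3.png

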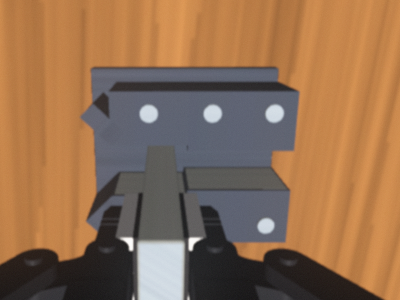

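The crop shows the key dipped in the go gap at (160,180), its leading face just short of the step at (184,180). Now creep forward.

move_arm([
  [[0,0,0.002,0],[0,0,0.004,0],[0,0,0.006,0],[0,0,0.006,0]],
])

```text
time: 5.75
ee_pos: [0.5355, 0.0233, 0.1033]
tcp_rot: [-90.0, -0.0, -86.1]
wrist_force: [0.7, 0.1, -3.1]
opening: 0.0132
```

move_arm([
  [[0,0,0.001,0],[0,0,0.001,0],[0,0,0.001,0]],
])

```text
time: 6.05
ee_pos: [0.5363, 0.0234, 0.1033]
tcp_rot: [-90.0, -0.0, -86.1]
wrist_force: [0.2, 0.2, -2.6]
opening: 0.0133
```

move_arm([
  [[0,0,0.001,0],[0,0,0.001,0],[0,0,0.001,0]],
])

```text
time: 6.35
ee_pos: [0.5369, 0.0234, 0.1033]
tcp_rot: [-90.1, -0.0, -86.1]
wrist_force: [-4.6, -0.5, 0.3]
opening: 0.0133
```

move_arm([
  [[0,0,0.0005,0],[0,0,0.0005,0],[0,0,0.0005,0],[0,0,0.0005,0],[0,0,0.0005,0]],
])

```text
time: 6.85
ee_pos: [0.5371, 0.0233, 0.1032]
tcp_rot: [-90.1, -0.0, -86.1]
wrist_force: [-6.5, 0.5, 1.7]
opening: 0.0135
```

```bash
python3 - <<'E'
from h import *
from workcell import camera,get_obs
o=get_obs(); print(o["time"],o["ee_pos"],o["tcp_rot"],o["wrist_force"],o["opening"])
c=camera("wrist"); W=cloud(c); X,Y,Z=np.moveaxis(W,-1,0); hsv=cv2.cvtColor(c["color"],cv2.COLOR_BGR2HSV)
a=(X>.42)&(X<.65)&(Y>-.1)&(hsv[...,1]<90)
comps(W,a&(Z>.038)&(Z<.055)&(Y<.12),40)
print("key face"); comps(W,(Z>.06)&(Z<.1)&(Y<.06)&(Y>-.05)&(X>.5)&(X<.56),40)
cv2.imwrite("pics/w4.png",c["color"][100:400,160:560])
E
```

```text
6.85 [0.53706595 0.02334007 0.10324946] [-9.00888296e+01 -5.48913520e-03 -8.60914110e+01] [-6.52866509  0.48431762  1.69117855] 0.013520468390352399
   [343. 219.] (array([541.9,  48.6]), array([109.5,  31.2]), 4.0, 11854, np.float64(44.6))
   [400. 310.] (array([574.3,  -2.2]), array([52.1, 32. ]), 4.5, 3550, np.float64(44.5))
   [258. 308.] (array([507.8,  -0.6]), array([39.3, 13.4]), 39.2, 1036, np.float64(44.3))
key face
   [320. 271.] (array([535.7,  34.9]), array([14.1,  2. ]), 4.2, 1015, np.float64(83.1))
```

View pics/w4.png

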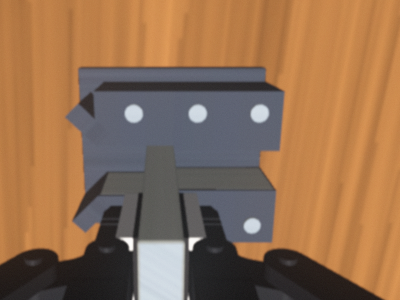

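The key is against the step: face at (160,180), 6.5 N held for over 0.5 s, and the key is centred in the slot to within 1 mm. Back off, lift and go to a look pose before the box.

```bash
python3 -c "
from h import *
plan((.533,.0233,.1032,-86.1),(.533,.0233,.34,-86.1),(.446,-.332,.34,12.4))"
```

```text
[[-0.0, 0.0, -0.004, 0.0]]
-> at [0.533  0.0233 0.1032] -86.1
[[0.0, -0.047, 0.0, -0.0], [0.0, -0.095, 0.0, -0.0], [0.0, -0.142, 0.0, -0.0], [0.0, -0.189, 0.0, -0.0], [0.0, -0.237, 0.0, -0.0]]
-> at [0.533  0.0233 0.34  ] -86.1
[[0.029, -0.0, -0.009, -8.2], [0.058, -0.0, -0.018, -16.4], [0.087, -0.0, -0.028, -24.6], [0.116, -0.0, -0.037, -32.8], [0.145, -0.0, -0.046, -41.0]]
[[0.016, -0.0, -0.026, -8.2], [0.032, -0.0, -0.052, -16.4], [0.048, -0.0, -0.078, -24.6], [0.063, -0.0, -0.104, -32.8], [0.079, -0.0, -0.13, -41.0]]
[[-0.005, -0.0, -0.03, -8.2], [-0.01, -0.0, -0.06, -16.4]]
-> at [ 0.446 -0.332  0.34 ] 12.4
```

move_arm([
  [[0,0,-0.004,0],[0,0,-0.004,0]],
])

```text
time: 7.1
ee_pos: [0.534, 0.0232, 0.1034]
tcp_rot: [-89.9, 0.0, -86.1]
wrist_force: [-0.2, -0.3, -2.2]
opening: 0.0137
```

move_arm([
  [[0,-0.03,0,0],[0,-0.08,0,0],[0,-0.13,0,0],[0,-0.18,0,0],[0,-0.23,0,0]],
])

```text
time: 7.6
ee_pos: [0.5338, 0.0232, 0.3355]
tcp_rot: [-89.9, 0.0, -86.1]
wrist_force: [1.8, 0.6, -1.6]
opening: 0.0135
```

move_arm([
  [[0.029,0,-0.009,-8.2],[0.058,0,-0.018,-16.4],[0.087,0,-0.028,-24.6],[0.116,0,-0.037,-32.8],[0.145,0,-0.046,-41.0]],
])

```text
time: 8.1
ee_pos: [0.4978, -0.1258, 0.3335]
tcp_rot: [-90.0, -0.1, -44.7]
wrist_force: [0.5, 0.4, -2.2]
opening: 0.0133
```

move_arm([
  [[0.016,0,-0.026,-8.2],[0.032,0,-0.052,-16.4],[0.048,0,-0.078,-24.6],[0.063,0,-0.104,-32.8],[0.079,0,-0.13,-41.0]],
])

```text
time: 8.6
ee_pos: [0.4614, -0.2737, 0.3335]
tcp_rot: [-90.0, -0.1, -3.8]
wrist_force: [-0.4, 0.5, -3.0]
opening: 0.0132
```

move_arm([
  [[-0.005,0,-0.03,-8.2],[-0.01,0,-0.06,-16.4],[-0.01,0,-0.06,-16.4],[-0.01,0,-0.06,-16.4]],
])

```text
time: 9.0
ee_pos: [0.4473, -0.3321, 0.3331]
tcp_rot: [-90.0, -0.0, 12.1]
wrist_force: [0.2, 0.6, -2.3]
opening: 0.0136
```

```bash
python3 - <<'E'
from h import *
from workcell import camera,get_obs
o=get_obs(); print(o["time"],o["ee_pos"],o["tcp_rot"],o["wrist_force"],o["opening"])
c=camera("wrist"); np.savez("pics/w5.npz",**c); W=cloud(c); X,Y,Z=np.moveaxis(W,-1,0); hsv=cv2.cvtColor(c["color"],cv2.COLOR_BGR2HSV)
a=(X>.4)&(X<.8)&(Y>-.5)&(Y<-.15)
print("flap/frame");comps(W,a&(Z>.185)&(Z<.215)&(hsv[...,1]<70),200)
print("lid");comps(W,a&(Z>.185)&(Z<.215),400)
print("key"); comps(W,(Z>.26)&(Z<.35)&(X<.46)&(Y<-.27)&(Y>-.4),100)
cv2.imwrite("pics/w5.png",c["color"])
E
```

```text
9.0 [ 0.4473058  -0.33207086  0.33305281] [-8.99933989e+01 -1.62086590e-02  1.21393202e+01] [ 0.1918748   0.58698944 -2.30115004] 0.013610551267676048
flap/frame
   [258. 303.] (array([ 512.6, -368.6]), array([37.2, 85.5]), 63.6, 2532, np.float64(198.5))
   [390. 307.] (array([ 491.3, -265.6]), array([92.9, 43.5]), 50.8, 3368, np.float64(198.4))
   [228. 324.] (array([ 533. , -383.6]), array([59.1,  5.8]), 12.3, 515, np.float64(199.6))
   [423. 324.] (array([ 502.1, -240.7]), array([59.9,  6. ]), 12.3, 545, np.float64(199.5))
lid
   [407. 304.] (array([ 501. , -262.6]), array([71.5, 87.4]), 12.3, 7283, np.float64(198.5))
   [240. 304.] (array([ 524.1, -367.3]), array([72.1, 79.7]), 12.6, 6395, np.float64(198.5))
   [320. 421.] (array([ 600.5, -298.3]), array([30.6, 48.3]), 12.7, 1259, np.float64(198.6))
key
   [320. 287.] (array([ 438.2, -333.2]), array([ 5.8, 40.5]), 12.0, 3431, np.float64(336.1))
```

View pics/w5.png

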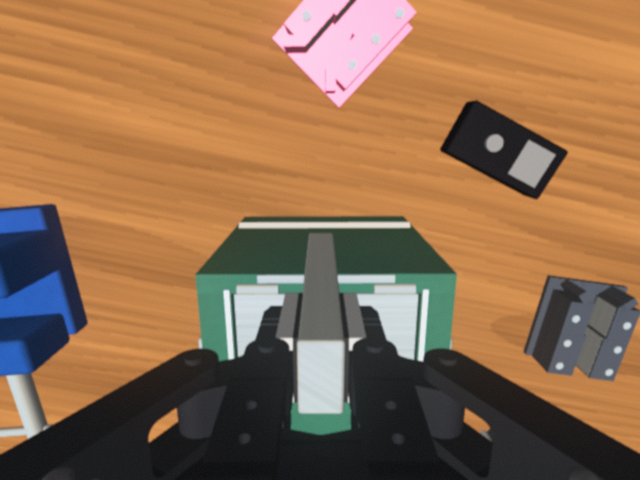

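The view shows the flap between the white side strips at (228,324) and (423,324), and the key still hangs plumb. The opening centre works out at (526.3,-310.5) mm, yaw 12.3°. I'll go over a point +14 mm in box x, on the free-edge side, and push down.

move_arm([
  [[0.032,0,0.002,0],[0.064,0,0.003,0],[0.096,0,0.0045,0],[0.096,0,0.0045,0],[0.096,0,0.0045,0]],
])

```text
time: 9.55
ee_pos: [0.541, -0.3053, 0.3328]
tcp_rot: [-90.0, 0.0, 12.4]
wrist_force: [0.5, 1.1, -2.3]
opening: 0.0133
```

move_arm([
  [[0,0.025,0,0],[0,0.05,0,0],[0,0.075,0,0],[0,0.1,0,0],[0,0.125,0,0]],
])

```text
time: 10.05
ee_pos: [0.5399, -0.3064, 0.209]
tcp_rot: [-90.1, -0.2, 12.3]
wrist_force: [2.3, 0.3, -0.7]
opening: 0.0132
```

move_arm([
  [[0,0.015,0,0],[0,0.03,0,0],[0,0.045,0,0],[0,0.045,0,0]],
])

```text
time: 10.45
ee_pos: [0.5396, -0.306, 0.1621]
tcp_rot: [-89.9, -0.0, 12.3]
wrist_force: [6.7, 1.0, -7.7]
opening: 0.013
```

move_arm([
  [[0,0.005,0,0],[0,0.01,0,0],[0,0.01,0,0]],
])

```text
time: 10.75
ee_pos: [0.54, -0.3066, 0.1534]
tcp_rot: [-90.0, -0.0, 12.3]
wrist_force: [4.0, -0.1, -2.7]
opening: 0.0133
```

move_arm([
  [[0,0.005,0,0],[0,0.01,0,0],[0,0.01,0,0]],
])

```text
time: 11.05
ee_pos: [0.5399, -0.3066, 0.1423]
tcp_rot: [-90.0, 0.0, 12.3]
wrist_force: [4.7, -0.2, -3.9]
opening: 0.0131
```

```bash
python3 - <<'E'
from h import *
from workcell import camera,get_obs
o=get_obs(); print(o["time"],o["ee_pos"],o["tcp_rot"],o["wrist_force"],o["opening"])
c=camera("scene"); np.savez("pics/s6.npz",**c); cv2.imwrite("pics/s6.png",cv2.resize(c["color"][80:290,150:350],None,fx=2.5,fy=2.5))
E
```

```text
11.05 [ 0.53989317 -0.30656473  0.14231159] [-8.99661053e+01  4.71029848e-02  1.23067886e+01] [ 4.71165674 -0.23925825 -3.93705214] 0.013057215219815307
```

View pics/s6.png

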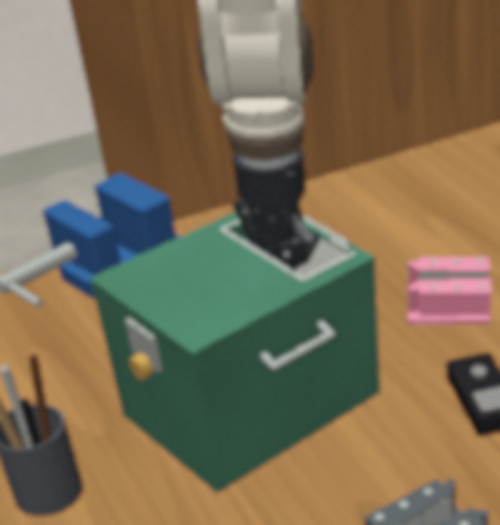

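The gripper stands centred in the opening at (265,245) with the key deep inside. Release it.

move_arm([
  [[0,0,0,0],[0,0,0,0],[0,0,0,0],[0,0,0,0],[0,0,0,0]],
], claw=0.04)

```text
time: 11.6
ee_pos: [0.5401, -0.3068, 0.1437]
tcp_rot: [-90.0, -0.0, 12.3]
wrist_force: [1.7, 0.2, 3.1]
opening: 0.0403
```

move_arm([
  [[0,-0.02,0,0],[0,-0.04,0,0],[0,-0.06,0,0],[0,-0.08,0,0],[0,-0.1,0,0]],
])

```text
time: 12.1
ee_pos: [0.5395, -0.3066, 0.2438]
tcp_rot: [-90.0, 0.1, 12.3]
wrist_force: [0.2, -0.4, 0.2]
opening: 0.0401
```

move_arm([
  [[-0.03,-0.04,0,0],[-0.06,-0.08,0,0],[-0.09,-0.09,0,0],[-0.09,-0.09,0,0],[-0.09,-0.09,0,0]],
])

```text
time: 12.6
ee_pos: [0.4516, -0.3261, 0.3334]
tcp_rot: [-90.0, 0.0, 12.2]
wrist_force: [0.6, -0.5, -0.9]
opening: 0.0401
```

```bash
cat >> h.py <<'E'
U=np.array([.977,.2147]); V=np.array([-.2147,.977]); OC=np.array([.5263,-.3105])
def flapcheck(name=None):
    from workcell import camera,get_obs
    o=get_obs(); print(o["time"],o["ee_pos"].round(4),o["tcp_rot"].round(1),o["wrist_force"].round(1),round(o["opening"],4))
    c=camera("wrist"); W=cloud(c); d=W[...,:2]-OC; u=d@U; v=d@V
    for lo,hi in ((-33,-20),(-20,-5),(-5,10),(10,20),(20,28)):
        m=(u>lo/1e3)&(u<hi/1e3)&(abs(v)<.055)&(W[...,2]<.24)
        print((lo,hi),m.sum(),np.percentile(W[...,2][m]*1e3,[5,50,95]).round(1) if m.sum() else "")
    if name: cv2.imwrite(f"pics/{name}.png",c["color"])
E
python3 -c "
from h import *
flapcheck('w7')"
```

```text
12.6 [ 0.4516 -0.3261  0.3334] [-90.    0.   12.2] [ 0.6 -0.5 -0.9] 0.0401
(-33, -20) 2032 [197.  198.1 199.1]
(-20, -5) 1906 [197.  198.1 199.1]
(-5, 10) 1850 [197.1 198.1 199.2]
(10, 20) 1201 [197.1 198.1 199.1]
(20, 28) 994 [197.1 198.1 199. ]
```

The flap is shut (level at 198 mm across its whole length), so the first key is in. On to key 2.

```bash
python3 -c "
from h import *
plan((.5155,.2556,.25,-82.4),(.5155,.2556,.09,-82.4))
print('return'); plan((.5155,.2556,.34,-82.4),(.54,-.3065,.34,12.3),start=(.5155,.2556,.09,-82.4))"
```

```text
[[0.015, 0.007, 0.046, 7.9], [0.031, 0.014, 0.092, 15.8], [0.046, 0.021, 0.139, 23.7], [0.062, 0.028, 0.185, 31.6], [0.077, 0.034, 0.231, 39.5]]
[[-0.017, 0.007, 0.046, 7.9], [-0.035, 0.014, 0.091, 15.8], [-0.052, 0.021, 0.137, 23.7], [-0.07, 0.028, 0.182, 31.6], [-0.087, 0.034, 0.228, 39.5]]
[[-0.042, 0.007, 0.024, 7.9], [-0.085, 0.014, 0.048, 15.8]]
-> at [0.5155 0.2556 0.25  ] -82.4
[[0.0, 0.04, 0.0, -0.0], [0.0, 0.08, 0.0, -0.0], [0.0, 0.12, 0.0, -0.0], [0.0, 0.16, 0.0, -0.0]]
-> at [0.5155 0.2556 0.09  ] -82.4
return
[[0.0, -0.042, 0.0, -0.0], [0.0, -0.083, 0.0, -0.0], [0.0, -0.125, 0.0, -0.0], [0.0, -0.167, 0.0, -0.0], [0.0, -0.208, 0.0, -0.0]]
[[0.0, -0.042, 0.0, -0.0]]
-> at [0.5155 0.2556 0.34  ] -82.4
[[0.047, -0.0, -0.004, -7.9], [0.093, -0.0, -0.008, -15.8], [0.14, -0.0, -0.013, -23.7], [0.187, -0.0, -0.017, -31.6], [0.234, -0.0, -0.021, -39.5]]
[[0.033, -0.0, -0.033, -7.9], [0.067, -0.0, -0.066, -15.8], [0.1, -0.0, -0.099, -23.7], [0.134, -0.0, -0.132, -31.6], [0.167, -0.0, -0.164, -39.5]]
[[0.005, -0.0, -0.047, -7.9], [0.01, -0.0, -0.093, -15.8]]
-> at [ 0.54   -0.3065  0.34  ] 12.3
```

move_arm([
  [[0.015,0.007,0.046,7.9],[0.031,0.014,0.092,15.8],[0.046,0.021,0.139,23.7],[0.062,0.028,0.185,31.6],[0.077,0.034,0.231,39.5]],
], claw=0.08)

```text
time: 13.15
ee_pos: [0.4773, -0.0933, 0.2991]
tcp_rot: [-90.0, 0.1, -26.3]
wrist_force: [1.1, -0.5, 0.5]
opening: 0.0799
```

move_arm([
  [[-0.017,0.007,0.046,7.9],[-0.035,0.014,0.091,15.8],[-0.052,0.021,0.137,23.7],[-0.07,0.028,0.182,31.6],[-0.087,0.034,0.228,39.5]],
])

```text
time: 13.65
ee_pos: [0.4969, 0.1264, 0.2681]
tcp_rot: [-90.1, 0.0, -64.0]
wrist_force: [0.4, -0.5, -0.5]
opening: 0.0799
```

move_arm([
  [[-0.042,0.007,0.024,7.9],[-0.085,0.014,0.048,15.8],[-0.085,0.014,0.048,15.8],[-0.085,0.014,0.048,15.8],[-0.085,0.014,0.048,15.8]],
])

```text
time: 14.15
ee_pos: [0.5026, 0.2211, 0.2552]
tcp_rot: [-90.1, -0.0, -79.4]
wrist_force: [0.3, -0.7, -0.6]
opening: 0.0799
```

```bash
cat >> h.py <<'E'
def keys():
    from workcell import camera,get_obs
    o=get_obs(); print(o["time"],o["ee_pos"].round(4),o["tcp_rot"].round(1))
    c=camera("wrist"); W=cloud(c); X,Y,Z=np.moveaxis(W,-1,0); hsv=cv2.cvtColor(c["color"],cv2.COLOR_BGR2HSV)
    comps(W,(X>.42)&(X<.6)&(Y>.15)&(Z>.118)&(Z<.145)&(hsv[...,1]<90),30)
E
python3 -c "
from h import *
keys()"
```

```text
14.15 [0.5026 0.2211 0.2552] [-90.1  -0.  -79.4]
   [362.  36.] (array([504.2, 347.5]), array([14.2, 25.5]), 6.6, 1160, np.float64(129.4))
   [357. 116.] (array([511. , 301.1]), array([14.1, 25. ]), 7.7, 939, np.float64(129.4))
   [350. 187.] (array([515.7, 255.7]), array([14.1, 25.3]), 8.7, 843, np.float64(129.4))
```

```bash
python3 -c "
from h import *
plan((.516,.2556,.2,-82.0))"
```

```text
[[-0.016, 0.028, 0.01, 1.3], [-0.032, 0.056, 0.019, 2.5]]
-> at [0.516  0.2556 0.2   ] -82.0
```

move_arm([
  [[-0.016,0.028,0.01,1.3],[-0.032,0.055,0.019,2.5],[-0.032,0.055,0.019,2.5],[-0.032,0.055,0.019,2.5]],
])

```text
time: 14.6
ee_pos: [0.5155, 0.2552, 0.2011]
tcp_rot: [-90.0, -0.0, -82.0]
wrist_force: [-0.4, 0.5, 0.4]
opening: 0.08
```

move_arm([
  [[0,0.037,0,0],[0,0.073,0,0],[0,0.11,0,0],[0,0.11,0,0]],
])

```text
time: 15.0
ee_pos: [0.5139, 0.2543, 0.0879]
tcp_rot: [-90.3, -0.1, -82.1]
wrist_force: [-0.7, -1.2, -0.7]
opening: 0.0798
```

move_arm([
  [[0,0,0,0],[0,0,0,0],[0,0,0,0],[0,0,0,0],[0,0,0,0]],
], claw=0, newtons=80)

```text
time: 15.5
ee_pos: [0.516, 0.2566, 0.0922]
tcp_rot: [-89.9, 0.0, -82.0]
wrist_force: [-0.4, -0.5, 5.0]
opening: 0.0129
```

move_arm([
  [[0,-0.03,0,0],[0,-0.07,0,0],[0,-0.11,0,0],[0,-0.155,0,0],[0,-0.2,0,0]],
])

```text
time: 16.0
ee_pos: [0.5151, 0.2562, 0.2923]
tcp_rot: [-90.0, -0.0, -82.0]
wrist_force: [0.5, 1.6, -3.9]
opening: 0.0133
```

move_arm([
  [[0,-0.04,0,0],[0,-0.05,0,0],[0,-0.05,0,0]],
])

```text
time: 16.3
ee_pos: [0.516, 0.2566, 0.3426]
tcp_rot: [-89.8, 0.1, -82.0]
wrist_force: [0.7, -0.4, -3.9]
opening: 0.0129
```

```bash
python3 -c "
from h import *
plan((.541,-.3065,.34,-167.7))"
```

```text
[[0.047, 0.0, -0.004, 7.1], [0.094, 0.0, -0.009, 14.3], [0.14, 0.001, -0.013, 21.4], [0.187, 0.001, -0.018, 28.6], [0.234, 0.001, -0.022, 35.7]]
[[0.041, 0.0, 0.024, 7.1], [0.081, 0.0, 0.047, 14.3], [0.122, 0.001, 0.071, 21.4], [0.162, 0.001, 0.095, 28.6], [0.203, 0.001, 0.118, 35.7]]
[[0.019, 0.0, 0.043, 7.1], [0.038, 0.0, 0.086, 14.3]]
-> at [ 0.541  -0.3065  0.34  ] -167.7
```

move_arm([
  [[0.047,0,-0.004,7.1],[0.094,0,-0.009,14.3],[0.14,0,-0.013,21.4],[0.187,0,-0.018,28.6],[0.234,0,-0.022,35.7]],
])

```text
time: 16.8
ee_pos: [0.5257, 0.0198, 0.3391]
tcp_rot: [-90.1, -0.1, -118.0]
wrist_force: [1.1, -0.0, -3.8]
opening: 0.0131
```

move_arm([
  [[0.041,0,0.024,7.1],[0.081,0,0.047,14.3],[0.122,0,0.071,21.4],[0.162,0,0.095,28.6],[0.203,0,0.118,35.7]],
])

```text
time: 17.3
ee_pos: [0.5359, -0.2148, 0.3391]
tcp_rot: [-90.1, -0.1, -153.7]
wrist_force: [1.3, 0.1, -5.0]
opening: 0.013
```

move_arm([
  [[0.019,0,0.043,7.1],[0.038,0,0.086,14.3],[0.038,0,0.086,14.3],[0.038,0,0.086,14.3],[0.038,0,0.086,14.3]],
])

```text
time: 17.8
ee_pos: [0.5408, -0.3063, 0.34]
tcp_rot: [-90.1, -0.1, -167.7]
wrist_force: [0.2, 0.6, -3.8]
opening: 0.0133
```

```bash
python3 -c "
from h import *
flapcheck('w8')
plan((.541,-.3065,.34,-167.7))"
```

```text
17.8 [ 0.5408 -0.3063  0.34  ] [-9.010e+01 -1.000e-01 -1.677e+02] [ 0.2  0.6 -3.8] 0.0133
(-33, -20) 1809 [197.  198.1 199.1]
(-20, -5) 2246 [196.9 198.1 199.1]
(-5, 10) 2665 [ 32.5 198.  199.2]
(10, 20) 2006 [197.  198.1 199.2]
(20, 28) 1661 [197.  198.1 199.2]
[[-0.0, 0.001, 0.001, 0.1]]
-> at [ 0.541  -0.3065  0.34  ] -167.7
```

View pics/w8.png

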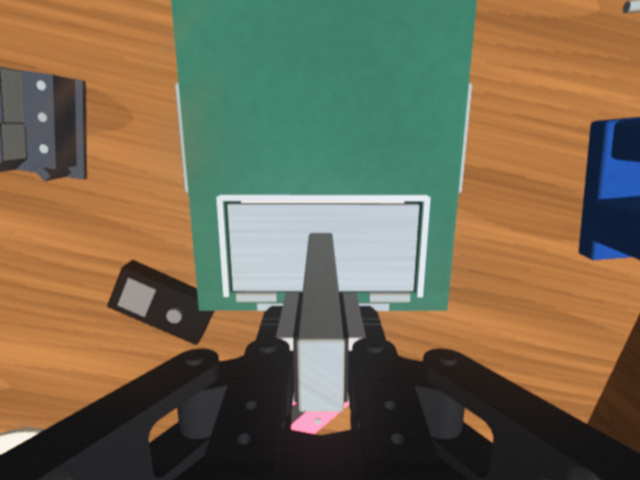

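The flap is shut, spanning cols 228–420 and rows 200–293, and the key hangs centred over it at (322,240). Push down, release and withdraw.

move_arm([
  [[0,0.03,0,0],[0,0.06,0,0],[0,0.085,0,0],[0,0.11,0,0],[0,0.135,0,0]],
])

```text
time: 18.35
ee_pos: [0.5415, -0.3054, 0.206]
tcp_rot: [-89.9, 0.1, -167.6]
wrist_force: [2.1, -0.3, -0.5]
opening: 0.0129
```

move_arm([
  [[0,0.02,0,0],[0,0.04,0,0],[0,0.055,0,0],[0,0.063,0,0],[0,0.063,0,0]],
])

```text
time: 18.85
ee_pos: [0.5412, -0.3055, 0.1421]
tcp_rot: [-90.1, 0.0, -167.6]
wrist_force: [5.3, 2.0, -8.4]
opening: 0.013
```

move_arm([
  [[0,0,0,0],[0,0,0,0],[0,0,0,0],[0,0,0,0],[0,0,0,0]],
], claw=0.04)

```text
time: 19.35
ee_pos: [0.5409, -0.3073, 0.1436]
tcp_rot: [-89.9, 0.0, -167.7]
wrist_force: [1.3, -0.9, 3.9]
opening: 0.0401
```

move_arm([
  [[0,-0.02,0,0],[0,-0.05,0,0],[0,-0.085,0,0],[0,-0.125,0,0],[0,-0.165,0,0]],
])

```text
time: 19.85
ee_pos: [0.54, -0.3068, 0.3089]
tcp_rot: [-90.0, -0.1, -167.7]
wrist_force: [1.2, -0.8, 0.3]
opening: 0.04
```

```bash
python3 -c "
from h import *
flapcheck('w9')
plan((.5115,.301,.25,-82.0))
print('return'); plan((.541,-.3065,.34,-167.7),start=(.511,.301,.34,-82))"
```

```text
19.85 [ 0.54   -0.3068  0.3089] [-9.000e+01 -1.000e-01 -1.677e+02] [ 1.2 -0.8  0.3] 0.04
(-33, -20) 2370 [197.  198.1 199.1]
(-20, -5) 3473 [197.  198.1 199.2]
(-5, 10) 3852 [ 35.6 198.  199.1]
(10, 20) 2537 [197.  198.1 199.2]
(20, 28) 2063 [197.  198.1 199.2]
[[-0.008, 0.005, -0.046, -6.6], [-0.016, 0.01, -0.092, -13.2], [-0.023, 0.015, -0.139, -19.8], [-0.031, 0.02, -0.185, -26.4], [-0.039, 0.025, -0.231, -33.0]]
[[-0.032, 0.005, -0.035, -6.6], [-0.063, 0.01, -0.069, -13.2], [-0.095, 0.015, -0.104, -19.8], [-0.127, 0.02, -0.138, -26.4], [-0.158, 0.025, -0.173, -33.0]]
[[-0.045, 0.005, -0.012, -6.6], [-0.091, 0.01, -0.023, -13.2], [-0.136, 0.015, -0.035, -19.8]]
-> at [0.5115 0.301  0.25  ] -82.0
return
[[0.047, -0.0, -0.004, 6.6], [0.093, -0.0, -0.008, 13.2], [0.14, -0.0, -0.013, 19.8], [0.186, -0.0, -0.017, 26.4], [0.233, -0.0, -0.021, 33.0]]
[[0.041, -0.0, 0.022, 6.6], [0.083, -0.0, 0.044, 13.2], [0.124, -0.0, 0.065, 19.8], [0.166, -0.0, 0.087, 26.4], [0.207, -0.0, 0.109, 33.0]]
[[0.023, -0.0, 0.041, 6.6], [0.046, -0.0, 0.082, 13.2], [0.069, -0.0, 0.122, 19.8]]
-> at [ 0.541  -0.3065  0.34  ] -167.7
```

Second key is in and the flap is shut. Key 3.

move_arm([
  [[-0.008,0.005,-0.046,-6.6],[-0.016,0.01,-0.092,-13.2],[-0.023,0.015,-0.139,-19.8],[-0.031,0.02,-0.185,-26.4],[-0.039,0.025,-0.231,-33.0]],
], claw=0.08)

```text
time: 20.4
ee_pos: [0.5289, -0.0715, 0.2823]
tcp_rot: [-90.0, -0.0, -134.5]
wrist_force: [0.8, -1.2, 1.2]
opening: 0.0802
```

move_arm([
  [[-0.032,0.005,-0.035,-6.6],[-0.063,0.01,-0.069,-13.2],[-0.095,0.015,-0.104,-19.8],[-0.127,0.02,-0.138,-26.4],[-0.158,0.025,-0.173,-33.0]],
])

```text
time: 20.9
ee_pos: [0.5173, 0.1626, 0.2573]
tcp_rot: [-90.0, -0.0, -101.5]
wrist_force: [1.9, -0.6, 0.0]
opening: 0.0798
```

move_arm([
  [[-0.045,0.005,-0.012,-6.6],[-0.091,0.01,-0.023,-13.2],[-0.136,0.015,-0.035,-19.8],[-0.136,0.015,-0.035,-19.8],[-0.136,0.015,-0.035,-19.8]],
])

```text
time: 21.4
ee_pos: [0.5108, 0.3018, 0.2419]
tcp_rot: [-90.1, -0.1, -81.8]
wrist_force: [-0.2, -0.0, -0.2]
opening: 0.0799
```

```bash
python3 -c "
from h import *
keys()
plan((.511,.301,.2,-82.0))"
```

```text
21.4 [0.5108 0.3018 0.2419] [-90.1  -0.1 -81.8]
   [322.  15.] (array([492.5, 432.5]), array([13.8, 14.2]), 7.3, 780, np.float64(129.3))
   [321. 168.] (array([504.1, 347.5]), array([13.8, 25.1]), 7.8, 930, np.float64(129.4))
   [321. 238.] (array([511. , 301.4]), array([13.9, 25.1]), 8.4, 850, np.float64(129.3))
[[-0.0, 0.043, -0.0, 0.1]]
-> at [0.511 0.301 0.2  ] -82.0
```

move_arm([
  [[0,0.04,0,0.3],[0,0.08,0,0.3],[0,0.115,0,0.3],[0,0.15,0,0.3],[0,0.15,0,0.3]],
])

```text
time: 21.95
ee_pos: [0.5095, 0.2983, 0.0884]
tcp_rot: [-90.4, -0.2, -82.4]
wrist_force: [-0.1, 0.3, -0.2]
opening: 0.08
```

move_arm([
  [[0,0,0,0],[0,0,0,0],[0,0,0,0],[0,0,0,0],[0,0,0,0]],
], claw=0)

```text
time: 22.45
ee_pos: [0.5117, 0.3016, 0.0942]
tcp_rot: [-89.9, 0.0, -82.2]
wrist_force: [-2.0, -0.6, 4.1]
opening: 0.0131
```

move_arm([
  [[0,-0.03,0,0],[0,-0.07,0,0],[0,-0.11,0,0],[0,-0.155,0,0],[0,-0.2,0,0]],
])

```text
time: 22.95
ee_pos: [0.5109, 0.3012, 0.2942]
tcp_rot: [-90.0, -0.0, -82.2]
wrist_force: [0.8, 0.8, -3.7]
opening: 0.013
```

move_arm([
  [[0,-0.04,0,0],[0,-0.05,0,0],[0,-0.05,0,0]],
])

```text
time: 23.25
ee_pos: [0.5118, 0.3016, 0.3445]
tcp_rot: [-89.9, 0.1, -82.2]
wrist_force: [0.5, 0.4, -4.9]
opening: 0.0131
```

move_arm([
  [[0.047,0,-0.004,6.6],[0.093,0,-0.008,13.2],[0.14,0,-0.013,19.8],[0.186,0,-0.017,26.4],[0.233,0,-0.021,33.0]],
])

```text
time: 23.75
ee_pos: [0.5215, 0.0659, 0.341]
tcp_rot: [-90.1, -0.1, -115.5]
wrist_force: [1.3, -0.8, -4.2]
opening: 0.0129
```

move_arm([
  [[0.041,0,0.022,6.6],[0.083,0,0.044,13.2],[0.124,0,0.065,19.8],[0.166,0,0.087,26.4],[0.207,0,0.109,33.0]],
])

```text
time: 24.25
ee_pos: [0.532, -0.1679, 0.3411]
tcp_rot: [-90.1, -0.1, -148.5]
wrist_force: [1.3, 0.7, -4.3]
opening: 0.0132
```

move_arm([
  [[0.023,0,0.041,6.6],[0.046,0,0.082,13.2],[0.069,0,0.122,19.8],[0.069,0,0.122,19.8],[0.069,0,0.122,19.8]],
])

```text
time: 24.75
ee_pos: [0.5379, -0.3072, 0.3402]
tcp_rot: [-90.2, -0.2, -168.1]
wrist_force: [0.1, 0.5, -4.1]
opening: 0.0133
```

```bash
cat >> h.py <<'E'
def heldkey():
    """key hanging in the jaws: z range and plan position of the face seen by the wrist camera"""
    from workcell import camera,get_obs
    o=get_obs(); c=camera("wrist"); W=cloud(c); p=o["ee_pos"]
    m=(np.linalg.norm(W[...,:2]-p[:2],axis=-1)<.03)&(W[...,2]>.205)&(W[...,2]<p[2]-.005)
    print("held: z below tcp",np.percentile((W[...,2][m]-p[2])*1e3,[1,50,99]).round(1),m.sum(),"plan off tcp",((np.median(W[m],0)-p)[:2]*1e3).round(1))
    cv2.imwrite("pics/held_%d.png"%(o["time"]*10),c["color"])
E
python3 -c "
from h import *
heldkey(); flapcheck()
plan((.541,-.3065,.34,-167.7))"
```

```text
held: z below tcp [-86.3 -34.2  -5.6] 1536 plan off tcp [10.7  3.4]
24.8 [ 0.538  -0.3061  0.3412] [-9.01e+01 -1.00e-01 -1.68e+02] [-0.1  0.4 -4. ] 0.0129
(-33, -20) 1819 [197.  198.  199.1]
(-20, -5) 2266 [197.  198.1 199.2]
(-5, 10) 2689 [ 31.9 198.  199.1]
(10, 20) 2051 [196.9 198.1 199.2]
(20, 28) 1688 [197.  198.1 199.3]
[[-0.003, 0.002, 0.002, -0.3]]
-> at [ 0.541  -0.3065  0.34  ] -167.7
```

move_arm([
  [[-0.003,0.03,0,0],[-0.003,0.06,0,0],[-0.003,0.085,0,0],[-0.003,0.11,0,0],[-0.003,0.135,0,0]],
])

```text
time: 25.35
ee_pos: [0.5417, -0.3038, 0.2078]
tcp_rot: [-89.9, 0.1, -167.9]
wrist_force: [2.7, 0.4, -2.1]
opening: 0.013
```

move_arm([
  [[0,0.02,0,0],[0,0.04,0,0],[0,0.055,0,0],[0,0.064,0,0],[0,0.064,0,0]],
])

```text
time: 25.85
ee_pos: [0.5414, -0.3039, 0.1428]
tcp_rot: [-90.1, 0.0, -167.9]
wrist_force: [6.2, 1.7, -9.2]
opening: 0.0133
```

move_arm([
  [[0,0,0,0],[0,0,0,0],[0,0,0,0],[0,0,0,0],[0,0,0,0]],
], claw=0.04)

```text
time: 26.35
ee_pos: [0.5411, -0.3057, 0.1446]
tcp_rot: [-90.0, 0.0, -168.0]
wrist_force: [1.0, 0.6, 2.4]
opening: 0.0399
```

move_arm([
  [[0,-0.02,0,0],[0,-0.05,0,0],[0,-0.085,0,0],[0,-0.125,0,0],[0,-0.165,0,0]],
])

```text
time: 26.85
ee_pos: [0.5403, -0.3058, 0.3101]
tcp_rot: [-90.0, -0.1, -168.0]
wrist_force: [0.4, 0.6, 0.7]
opening: 0.0401
```

```bash
python3 -c "
from h import *
flapcheck('w10')
plan((.5045,.347,.25,-82.0))
print('return'); plan((.541,-.3065,.34,-167.7),start=(.5045,.347,.34,-82))"
```

```text
26.85 [ 0.5403 -0.3058  0.3101] [-9.00e+01 -1.00e-01 -1.68e+02] [0.4 0.6 0.7] 0.0401
(-33, -20) 2350 [197.  198.1 199.1]
(-20, -5) 3430 [197.  198.1 199.1]
(-5, 10) 3791 [196.2 198.  199.1]
(10, 20) 2521 [197.  198.1 199.2]
(20, 28) 2058 [197.  198.1 199.2]
[[-0.007, 0.005, -0.046, -6.1], [-0.014, 0.01, -0.092, -12.3], [-0.021, 0.014, -0.139, -18.4], [-0.028, 0.019, -0.185, -24.6], [-0.036, 0.024, -0.231, -30.7]]
[[-0.03, 0.005, -0.036, -6.1], [-0.059, 0.01, -0.072, -12.3], [-0.089, 0.014, -0.108, -18.4], [-0.119, 0.019, -0.144, -24.6], [-0.149, 0.024, -0.18, -30.7]]
[[-0.044, 0.005, -0.016, -6.1], [-0.088, 0.01, -0.032, -12.3], [-0.132, 0.014, -0.047, -18.4], [-0.176, 0.019, -0.063, -24.6]]
-> at [0.5045 0.347  0.25  ] -82.0
return
[[0.047, -0.0, -0.004, 6.1], [0.093, -0.0, -0.008, 12.2], [0.14, -0.0, -0.012, 18.4], [0.186, -0.0, -0.016, 24.5], [0.233, -0.0, -0.02, 30.6]]
[[0.042, -0.0, 0.02, 6.1], [0.084, -0.0, 0.041, 12.2], [0.126, -0.0, 0.061, 18.4], [0.168, -0.0, 0.081, 24.5], [0.21, -0.0, 0.102, 30.6]]
[[0.026, -0.0, 0.039, 6.1], [0.052, -0.0, 0.078, 12.2], [0.078, -0.0, 0.117, 18.4], [0.103, -0.0, 0.156, 24.5]]
-> at [ 0.541  -0.3065  0.34  ] -167.7
```

Third key is in and the flap is shut. Key 4.

move_arm([
  [[-0.007,0.005,-0.046,-6.1],[-0.014,0.01,-0.092,-12.3],[-0.021,0.014,-0.139,-18.4],[-0.028,0.019,-0.185,-24.6],[-0.036,0.024,-0.231,-30.7]],
], claw=0.08)

```text
time: 27.4
ee_pos: [0.5276, -0.0709, 0.2845]
tcp_rot: [-90.0, -0.0, -137.1]
wrist_force: [0.6, -0.7, 0.9]
opening: 0.0799
```

move_arm([
  [[-0.03,0.005,-0.036,-6.1],[-0.059,0.01,-0.072,-12.3],[-0.089,0.014,-0.108,-18.4],[-0.119,0.019,-0.144,-24.6],[-0.149,0.024,-0.18,-30.7]],
])

```text
time: 27.9
ee_pos: [0.5154, 0.1626, 0.2606]
tcp_rot: [-90.0, -0.0, -106.4]
wrist_force: [0.5, -0.6, 0.5]
opening: 0.0801
```

move_arm([
  [[-0.044,0.005,-0.016,-6.1],[-0.088,0.01,-0.032,-12.3],[-0.132,0.014,-0.047,-18.4],[-0.176,0.019,-0.063,-24.6],[-0.176,0.019,-0.063,-24.6]],
])

```text
time: 28.4
ee_pos: [0.5047, 0.352, 0.2392]
tcp_rot: [-90.2, -0.1, -81.6]
wrist_force: [0.6, 0.0, -0.5]
opening: 0.0801
```

move_arm([
  [[0,0,0,0]],
])

```text
time: 28.5
ee_pos: [0.5055, 0.3484, 0.2408]
tcp_rot: [-90.1, -0.1, -81.9]
wrist_force: [0.8, -0.1, 0.2]
opening: 0.0802
```

```bash
python3 -c "
from h import *
keys()
plan((.5045,.3473,.092,-82.2))"
```

```text
28.5 [0.5055 0.3484 0.2408] [-90.1  -0.1 -81.9]
   [320.  91.] (array([491.9, 438.2]), array([13.8, 24.7]), 7.6, 1086, np.float64(129.4))
   [319. 239.] (array([504.2, 347.5]), array([13.9, 25.6]), 6.5, 856, np.float64(129.4))
[[0.0, 0.05, -0.0, 0.1], [0.0, 0.1, -0.001, 0.1], [0.0, 0.149, -0.001, 0.2]]
-> at [0.5045 0.3473 0.092 ] -82.2
```

move_arm([
  [[0,0.04,-0.001,0.2],[0,0.08,-0.001,0.2],[0,0.115,-0.001,0.2],[0,0.152,-0.001,0.2],[0,0.152,-0.001,0.2]],
])

```text
time: 29.05
ee_pos: [0.5031, 0.3446, 0.0851]
tcp_rot: [-90.4, -0.2, -82.4]
wrist_force: [-0.3, -1.2, -0.7]
opening: 0.0802
```

move_arm([
  [[0,0,0,0],[0,0,0,0],[0,0,0,0],[0,0,0,0],[0,0,0,0]],
], claw=0)

```text
time: 29.55
ee_pos: [0.5051, 0.3482, 0.0913]
tcp_rot: [-89.9, 0.1, -82.2]
wrist_force: [-0.4, -0.8, 3.9]
opening: 0.0134
```

move_arm([
  [[0,-0.03,0,0],[0,-0.07,0,0],[0,-0.11,0,0],[0,-0.155,0,0],[0,-0.2,0,0]],
])

```text
time: 30.05
ee_pos: [0.5044, 0.3476, 0.2914]
tcp_rot: [-90.0, -0.0, -82.2]
wrist_force: [0.6, 0.5, -2.3]
opening: 0.0133
```

move_arm([
  [[0,-0.04,0,0],[0,-0.05,0,0],[0,-0.05,0,0]],
])

```text
time: 30.35
ee_pos: [0.5052, 0.3481, 0.3418]
tcp_rot: [-89.8, 0.1, -82.2]
wrist_force: [0.3, 0.1, -3.4]
opening: 0.0131
```

move_arm([
  [[0.047,0,-0.004,6.1],[0.093,0,-0.008,12.2],[0.14,0,-0.012,18.4],[0.186,0,-0.016,24.5],[0.233,0,-0.02,30.6]],
])

```text
time: 30.85
ee_pos: [0.5159, 0.1125, 0.3381]
tcp_rot: [-90.1, -0.1, -113.0]
wrist_force: [1.2, -0.4, -3.0]
opening: 0.0129
```

move_arm([
  [[0.042,0,0.02,6.1],[0.084,0,0.041,12.2],[0.126,0,0.061,18.4],[0.168,0,0.081,24.5],[0.21,0,0.102,30.6]],
])

```text
time: 31.35
ee_pos: [0.5285, -0.1207, 0.3383]
tcp_rot: [-90.1, -0.1, -143.7]
wrist_force: [1.4, 0.4, -3.4]
opening: 0.0129
```

move_arm([
  [[0.026,0,0.039,6.1],[0.052,0,0.078,12.2],[0.078,0,0.117,18.4],[0.103,0,0.156,24.5],[0.103,0,0.156,24.5]],
])

```text
time: 31.85
ee_pos: [0.5389, -0.3106, 0.3354]
tcp_rot: [-90.1, -0.3, -168.4]
wrist_force: [-0.7, 1.2, -4.2]
opening: 0.0131
```

move_arm([
  [[0,0,0,0],[0,0,0,0]],
])

```text
time: 32.05
ee_pos: [0.5394, -0.3048, 0.3391]
tcp_rot: [-90.1, -0.0, -167.8]
wrist_force: [-0.8, 0.2, -3.1]
opening: 0.0133
```

```bash
python3 -c "
from h import *
heldkey(); flapcheck()
plan((.541,-.3065,.142,-167.7))"
```

```text
held: z below tcp [-85.  -33.7  -5.6] 1530 plan off tcp [10.5  3.3]
32.1 [ 0.5394 -0.3044  0.3397] [ -90.    -0.  -167.8] [-0.  -0.1 -3.2] 0.0129
(-33, -20) 1823 [196.9 198.  199.2]
(-20, -5) 2251 [197.  198.1 199.2]
(-5, 10) 2641 [ 32.5 198.  199.2]
(10, 20) 2061 [196.8 198.1 199.3]
(20, 28) 1688 [197.  198.1 199.3]
[[-0.0, 0.05, 0.001, -0.0], [-0.001, 0.099, 0.001, -0.1], [-0.001, 0.149, 0.002, -0.1], [-0.001, 0.198, 0.002, -0.1]]
-> at [ 0.541  -0.3065  0.142 ] -167.7
```

move_arm([
  [[-0.001,0.03,0.002,0],[-0.001,0.06,0.002,0],[-0.001,0.085,0.002,0],[-0.001,0.11,0.002,0],[-0.001,0.135,0.002,0]],
])

```text
time: 32.65
ee_pos: [0.5415, -0.3059, 0.2051]
tcp_rot: [-89.9, 0.2, -167.8]
wrist_force: [3.2, -0.1, -1.3]
opening: 0.0132
```

move_arm([
  [[0,0.02,0,0],[0,0.04,0,0],[0,0.055,0,0],[0,0.062,0,0],[0,0.062,0,0]],
])

```text
time: 33.15
ee_pos: [0.5449, -0.3082, 0.154]
tcp_rot: [-89.3, 0.8, -167.8]
wrist_force: [-0.8, 1.5, 45.4]
opening: 0.0132
```

move_arm([
  [[0,0,0,0],[0,0,0,0],[0,0,0,0],[0,0,0,0],[0,0,0,0]],
], claw=0.04)

```text
time: 33.65
ee_pos: [0.5408, -0.3069, 0.1427]
tcp_rot: [-90.0, -0.0, -167.9]
wrist_force: [1.0, 0.6, 3.3]
opening: 0.0403
```

move_arm([
  [[0,-0.02,0,0],[0,-0.05,0,0],[0,-0.085,0,0],[0,-0.125,0,0],[0,-0.165,0,0]],
])

```text
time: 34.15
ee_pos: [0.5402, -0.3071, 0.3083]
tcp_rot: [-90.1, -0.1, -167.9]
wrist_force: [0.9, -0.1, 0.0]
opening: 0.0397
```

```bash
python3 -c "
from h import *
flapcheck('w11')
plan((.492,.4385,.25,-82.0))
print('return'); plan((.541,-.3065,.34,-167.7),start=(.492,.4385,.34,-82.1))"
```

```text
34.15 [ 0.5402 -0.3071  0.3083] [-9.010e+01 -1.000e-01 -1.679e+02] [ 0.9 -0.1  0. ] 0.0397
(-33, -20) 2352 [197.  198.  199.1]
(-20, -5) 3497 [197.  198.1 199.1]
(-5, 10) 3823 [196.4 198.  199.1]
(10, 20) 2541 [197.  198.1 199.2]
(20, 28) 2100 [196.9 198.1 199.2]
[[-0.007, 0.004, -0.046, -5.4], [-0.014, 0.008, -0.092, -10.7], [-0.02, 0.012, -0.139, -16.1], [-0.027, 0.016, -0.185, -21.5], [-0.034, 0.02, -0.231, -26.8]]
[[-0.027, 0.004, -0.038, -5.4], [-0.054, 0.008, -0.076, -10.7], [-0.081, 0.012, -0.115, -16.1], [-0.108, 0.016, -0.153, -21.5], [-0.135, 0.02, -0.191, -26.8]]
[[-0.041, 0.004, -0.022, -5.4], [-0.083, 0.008, -0.044, -10.7], [-0.124, 0.012, -0.066, -16.1], [-0.165, 0.016, -0.088, -21.5], [-0.206, 0.02, -0.109, -26.8]]
[[-0.047, 0.004, -0.001, -5.4]]
-> at [0.492  0.4385 0.25  ] -82.0
return
[[0.05, -0.0, -0.004, 5.7], [0.099, -0.0, -0.007, 11.4], [0.149, -0.0, -0.011, 17.1], [0.199, -0.0, -0.014, 22.8], [0.248, -0.0, -0.018, 28.5]]
[[0.045, -0.0, 0.021, 5.7], [0.091, -0.0, 0.041, 11.4], [0.136, -0.0, 0.062, 17.1], [0.181, -0.0, 0.082, 22.8], [0.227, -0.0, 0.103, 28.5]]
[[0.03, -0.0, 0.04, 5.7], [0.06, -0.0, 0.079, 11.4], [0.09, -0.0, 0.119, 17.1], [0.12, -0.0, 0.159, 22.8], [0.15, -0.0, 0.199, 28.5]]
-> at [ 0.541  -0.3065  0.34  ] -167.7
```

The fourth key is in and the flap is shut. It landed on an earlier key with 45 N at the wrist, so I'll lower the last one more gently. Key 5 of 5.

move_arm([
  [[-0.007,0.004,-0.046,-5.4],[-0.014,0.008,-0.092,-10.7],[-0.02,0.012,-0.139,-16.1],[-0.027,0.016,-0.185,-21.5],[-0.034,0.02,-0.231,-26.8]],
], claw=0.08)

```text
time: 34.7
ee_pos: [0.5249, -0.0727, 0.2868]
tcp_rot: [-90.1, -0.1, -140.9]
wrist_force: [0.9, -0.3, 0.4]
opening: 0.0797
```

move_arm([
  [[-0.027,0.004,-0.038,-5.4],[-0.054,0.008,-0.076,-10.7],[-0.081,0.012,-0.115,-16.1],[-0.108,0.016,-0.153,-21.5],[-0.135,0.02,-0.191,-26.8]],
])

```text
time: 35.2
ee_pos: [0.5101, 0.1608, 0.2669]
tcp_rot: [-90.1, -0.1, -114.1]
wrist_force: [1.7, -0.4, 0.3]
opening: 0.0802
```

move_arm([
  [[-0.041,0.004,-0.022,-5.4],[-0.083,0.008,-0.044,-10.7],[-0.124,0.012,-0.066,-16.1],[-0.165,0.016,-0.088,-21.5],[-0.206,0.02,-0.109,-26.8]],
])

```text
time: 35.7
ee_pos: [0.4956, 0.3934, 0.2467]
tcp_rot: [-90.1, -0.1, -87.3]
wrist_force: [0.0, -0.8, -0.2]
opening: 0.0799
```

move_arm([
  [[-0.047,0.004,-0.001,-5.4],[-0.047,0.004,-0.001,-5.4],[-0.047,0.004,-0.001,-5.4]],
])

```text
time: 36.0
ee_pos: [0.4927, 0.4393, 0.2418]
tcp_rot: [-90.2, -0.1, -82.0]
wrist_force: [0.0, 0.2, 0.3]
opening: 0.0804
```

```bash
python3 -c "
from h import *
keys()
plan((.492,.4385,.09,-82.2))"
```

```text
36.0 [0.4927 0.4393 0.2418] [-90.2  -0.1 -82. ]
   [320. 239.] (array([491.6, 438.8]), array([13.9, 24.8]), 7.8, 868, np.float64(129.3))
[[-0.0, 0.038, -0.0, 0.0], [-0.0, 0.076, -0.001, 0.0], [-0.0, 0.115, -0.001, 0.1], [-0.0, 0.153, -0.001, 0.1]]
-> at [0.492  0.4385 0.09  ] -82.2
```

move_arm([
  [[0,0.04,-0.001,0],[0,0.08,-0.001,0],[0,0.115,-0.001,0],[0,0.152,-0.001,0],[0,0.152,-0.001,0]],
])

```text
time: 36.55
ee_pos: [0.4907, 0.4351, 0.0869]
tcp_rot: [-90.4, -0.3, -82.2]
wrist_force: [-0.0, -0.3, 0.4]
opening: 0.0801
```

move_arm([
  [[0,0,0,0],[0,0,0,0],[0,0,0,0],[0,0,0,0],[0,0,0,0]],
], claw=0)

```text
time: 37.05
ee_pos: [0.4926, 0.4389, 0.0933]
tcp_rot: [-89.9, 0.1, -82.1]
wrist_force: [-0.8, 0.1, 4.3]
opening: 0.0128
```

move_arm([
  [[0,-0.03,0,0],[0,-0.07,0,0],[0,-0.11,0,0],[0,-0.155,0,0],[0,-0.2,0,0]],
])

```text
time: 37.55
ee_pos: [0.4919, 0.4382, 0.2932]
tcp_rot: [-90.0, -0.0, -82.1]
wrist_force: [1.3, 1.0, -3.3]
opening: 0.0131
```

move_arm([
  [[0,-0.04,0,0],[0,-0.05,0,0],[0,-0.05,0,0]],
])

```text
time: 37.85
ee_pos: [0.4927, 0.4389, 0.3436]
tcp_rot: [-89.9, 0.1, -82.1]
wrist_force: [0.1, 0.1, -4.2]
opening: 0.0129
```

move_arm([
  [[0.049,0,-0.004,5.7],[0.098,0,-0.007,11.4],[0.147,0,-0.011,17.1],[0.196,0,-0.014,22.8],[0.245,0,-0.018,28.5]],
])

```text
time: 38.35
ee_pos: [0.5075, 0.1914, 0.3398]
tcp_rot: [-90.1, -0.1, -110.8]
wrist_force: [1.8, -0.7, -3.5]
opening: 0.0135
```

move_arm([
  [[0.045,0,0.021,5.7],[0.091,0,0.041,11.4],[0.136,0,0.062,17.1],[0.181,0,0.082,22.8],[0.227,0,0.103,28.5]],
])

```text
time: 38.85
ee_pos: [0.5238, -0.0567, 0.3401]
tcp_rot: [-90.1, -0.1, -139.3]
wrist_force: [1.2, 0.6, -3.3]
opening: 0.0132
```

move_arm([
  [[0.03,0,0.04,5.7],[0.06,0,0.079,11.4],[0.09,0,0.119,17.1],[0.12,0,0.159,22.8],[0.15,0,0.199,28.5]],
])

```text
time: 39.35
ee_pos: [0.5409, -0.3053, 0.34]
tcp_rot: [-90.1, -0.1, -167.9]
wrist_force: [1.2, 0.6, -2.9]
opening: 0.0131
```

move_arm([
  [[0,0,0,0],[0,0,0,0]],
])

```text
time: 39.55
ee_pos: [0.5411, -0.3046, 0.339]
tcp_rot: [-90.2, -0.2, -167.7]
wrist_force: [-0.2, -0.5, -3.8]
opening: 0.013
```

```bash
python3 -c "
from h import *
heldkey(); flapcheck()
plan((.541,-.3065,.142,-167.7))"
```

```text
held: z below tcp [-86.6 -34.3  -5.6] 1546 plan off tcp [10.6  3.4]
39.6 [ 0.5412 -0.3034  0.3401] [-9.010e+01 -1.000e-01 -1.676e+02] [ 0.1  0.5 -3.8] 0.0135
(-33, -20) 1796 [197.  198.1 199.2]
(-20, -5) 2225 [197.  198.1 199.2]
(-5, 10) 2591 [ 34.  198.  199.1]
(10, 20) 1927 [196.9 198.1 199.3]
(20, 28) 1671 [196.9 198.1 199.2]
[[0.0, 0.05, 0.001, 0.0], [0.001, 0.099, 0.002, 0.1], [0.001, 0.149, 0.003, 0.1], [0.001, 0.199, 0.004, 0.1]]
-> at [ 0.541  -0.3065  0.142 ] -167.7
```

move_arm([
  [[0.001,0.03,0.003,0],[0.001,0.06,0.003,0],[0.001,0.085,0.003,0],[0.001,0.11,0.003,0],[0.001,0.135,0.003,0]],
])

```text
time: 40.15
ee_pos: [0.5414, -0.3049, 0.2074]
tcp_rot: [-89.9, 0.1, -167.5]
wrist_force: [2.9, -0.2, -2.0]
opening: 0.0133
```

move_arm([
  [[0,0.01,0,0],[0,0.02,0,0],[0,0.03,0,0],[0,0.03,0,0]],
])

```text
time: 40.55
ee_pos: [0.5413, -0.3062, 0.1759]
tcp_rot: [-90.0, -0.0, -167.6]
wrist_force: [6.1, 2.1, -8.4]
opening: 0.0132
```

move_arm([
  [[0,0.004,0,0],[0,0.008,0,0],[0,0.008,0,0]],
])

```text
time: 40.85
ee_pos: [0.5411, -0.3067, 0.1686]
tcp_rot: [-90.0, -0.0, -167.6]
wrist_force: [3.1, -0.5, -3.8]
opening: 0.0129
```

move_arm([
  [[0,0.004,0,0],[0,0.008,0,0],[0,0.008,0,0]],
])

```text
time: 41.15
ee_pos: [0.5409, -0.3066, 0.1601]
tcp_rot: [-90.0, -0.0, -167.6]
wrist_force: [3.3, 0.3, -4.4]
opening: 0.0129
```

move_arm([
  [[0,0.003,0,0],[0,0.006,0,0],[0,0.006,0,0]],
])

```text
time: 41.45
ee_pos: [0.5409, -0.3065, 0.1543]
tcp_rot: [-90.0, -0.0, -167.6]
wrist_force: [3.8, -0.0, -4.4]
opening: 0.0132
```

move_arm([
  [[0,0.003,0,0],[0,0.005,0,0],[0,0.005,0,0]],
])

```text
time: 41.75
ee_pos: [0.541, -0.3065, 0.1495]
tcp_rot: [-90.0, -0.0, -167.6]
wrist_force: [3.3, 0.7, -3.3]
opening: 0.0133
```

move_arm([
  [[0,0.003,0,0],[0,0.005,0,0],[0,0.005,0,0]],
])

```text
time: 42.05
ee_pos: [0.541, -0.3065, 0.1444]
tcp_rot: [-90.0, -0.0, -167.6]
wrist_force: [3.6, 0.9, -3.8]
opening: 0.0132
```

move_arm([
  [[0,0,0,0],[0,0,0,0],[0,0,0,0],[0,0,0,0],[0,0,0,0]],
], claw=0.04)

```text
time: 42.55
ee_pos: [0.5411, -0.3068, 0.1453]
tcp_rot: [-90.0, 0.0, -167.6]
wrist_force: [2.5, -0.6, 3.1]
opening: 0.0397
```

move_arm([
  [[0,-0.02,0,0],[0,-0.05,0,0],[0,-0.085,0,0],[0,-0.125,0,0],[0,-0.165,0,0]],
])

```text
time: 43.05
ee_pos: [0.5402, -0.3063, 0.3109]
tcp_rot: [-90.0, -0.1, -167.6]
wrist_force: [0.6, -1.0, 0.2]
opening: 0.0402
```

move_arm([
  [[0,-0.03,0,0],[0,-0.06,0,0],[0,-0.08,0,0],[0,-0.08,0,0],[0,-0.08,0,0]],
])

```text
time: 43.55
ee_pos: [0.5412, -0.3068, 0.3891]
tcp_rot: [-90.0, -0.0, -167.6]
wrist_force: [0.4, 0.8, 0.0]
opening: 0.0399
```

```bash
python3 - <<'E'
from h import *
from workcell import camera
flapcheck()
c=camera("scene"); cv2.imwrite("pics/sf.png",c["color"]); W=cloud(c); X,Y,Z=np.moveaxis(W,-1,0); hsv=cv2.cvtColor(c["color"],cv2.COLOR_BGR2HSV)
print("gauge");comps(W,(X>.42)&(X<.65)&(Y>-.1)&(Y<.15)&(Z>.036)&(Z<.056)&(hsv[...,1]<90),60)
E
```

```text
43.55 [ 0.5412 -0.3068  0.3891] [ -90.    -0.  -167.6] [0.4 0.8 0. ] 0.0399
(-33, -20) 1796 [196.9 198.1 199.3]
(-20, -5) 2145 [197.  198.1 199.2]
(-5, 10) 2372 [ 30.6 198.  199.2]
(10, 20) 1555 [196.8 198.1 199.2]
(20, 28) 1291 [196.9 198.1 199.3]
gauge
   [314. 283.] (array([545.4,  -2.1]), array([109.4,  34.5]), 3.8, 387, np.float64(44.9))
   [326. 295.] (array([542.7,  51.3]), array([107.6,  34.8]), 3.6, 428, np.float64(44.9))
```

View pics/sf.png

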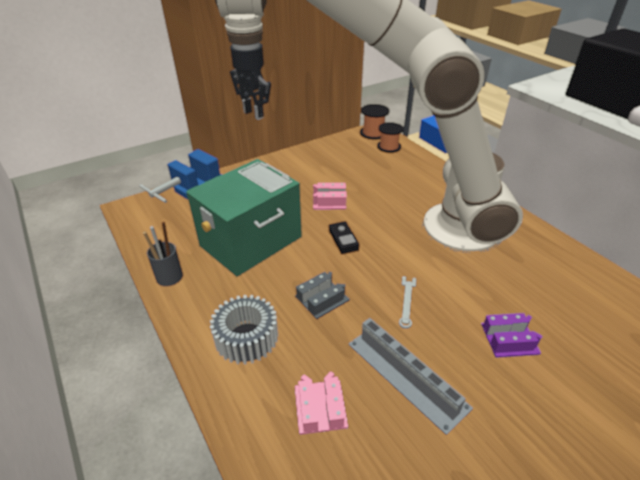

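The final scene shows an empty rack at (415,370), the flap shut at (262,177) and the gauge standing at (321,294). The bystanders look unmoved and the gripper is clear. One short wait, then hand in.

move_arm([
  [[0,0,0,0],[0,0,0,0],[0,0,0,0],[0,0,0,0],[0,0,0,0]],
])

```text
time: 44.15
ee_pos: [0.5411, -0.3066, 0.3899]
tcp_rot: [-90.0, 0.0, -167.6]
wrist_force: [-0.2, -0.3, 0.3]
opening: 0.0401
```

```bash
python3 -c "
from workcell import job_done; print(job_done())"
```

```text
the job is handed in; nothing more can be done
None
```

I proved one key in the gauge, then pushed all five keys from the rack down through the flap of the drop box. I handed the job in at 44 s; no verdict was reported.

- **Gauge proof:** the first key slid in through the mouth and the go gap and was held against the step at about 5–6.5 N for roughly 0.7 s.
- **Last checks:** the rack was empty, the gauge stood level, and the flap read level after every drop. The stator, spanner and tester looked unmoved, and the gripper was clear of everything.
- **Force spike:** the fourth key met something inside the box with about 45 N at the wrist while being pushed in. That is under the 120 N wrist limit, and the force went through the held key. I could not rule out that the gripper's body also pressed over its 40 N limit. I lowered the fifth key slowly and it met no such resistance.
- **Not seen directly:** with the flap shut I could not look inside, so the keys' resting places are inferred from the flap closing behind each one.

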